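Shift forks from the wash rack to the build rack, in order

ROBOT

A 7-joint arm with a two-finger parallel gripper is mounted at the origin on the work surface. World frame = base frame: x ahead of the robot, y to its left, z up, the work surface at z = 0. Lengths are in m, angles in rad, forces in N, time in s.
With the tool pointing down it reaches from about 0.4 to 0.9 m from the base axis. Payload 5.5 kg.
Tool frame: the origin (TCP) lies at the very end of the fingers, on their centre line; the grasp point (between the pads) lies 19 mm behind it; z points along the fingers, y is the line along which they close (so a half turn about z gives the same grasp; the last joint's range is limited). The gripper opens to 85 mm and grips with 20 to 120 N. Pads are 22 mm wide; open, the fingers measure 114 mm over their backs; the gripper's body (76 mm by 85 mm) begins 54 mm behind the grasp point. The pads swing forward as they close: fully open they stand 13 mm farther back than shut.
Start: joints at [1.399, 0.501, -0.427, 1.55, 0.221, 1.138, -0.21], TCP at [0.274, -0.59, 0.231] pointing down, gripper open.
Joint ranges: [-2.88, 2.88], [-0.31, 2.03], [-1.54, 1.56], [0.2, 2.42], [-1.41, 4.55], [0.19, 2.02], [-2.57, 2.57]. Speed limits (rad/s): [2.57, 2.57, 3.14, 3.14, 3.14, 3.14, 3.14].

INTERFACE

Orientations are given as a 3x3 rotation matrix whose columns are the frame's x, y, z axes.
In Python, from workcell import read_state, grab_frame, sign_off gives the robot as it stands.
- The arm moves only by the tool jog_arm, never from a script. Its argument "motion" is a list of rows, each a list of 7 numbers: the opening, from 0 (shut) to 1 (fully open), then the shift along the world's x, y, z scaled (see below), then the turn, a rotation vector about the world's x, y, z scaled (see below). In form: [[fingers, tx, ty, tz, ax, ay, az], ...]. A call has 1 to 12 rows; each row is the pose to reach, as a shift and turn from the pose commanded when the call began; what a row does not reach only later rows make up. The controller multiplies each number of a shift by 0.25 m and each number of a turn by 2 rad. A row lasts 1/12 s, in which the tool goes at most 41.7 mm and 7.16 degrees, less where a joint would pass 70% of its speed; a pose out of reach is approached as far as the arm can. A call with a number of a shift or a turn outside -1 to 1 is refused whole. A call with a gripper value outside its range is refused whole. The fingers move at their own pace and stop on an object; "newtons" is the grip in N (left out, the last holds). Time passes only in rows, so rows that repeat a pose let the fingers close. It gives the time, the measured TCP pose, the force, the opening and the grip force at its end, in the units of the state.
- read_state(): the state, without advancing time (a new reading comes with each control period).
- grab_frame(name): name is "scene" or "top" or "wrist"; returns a dict with "image" (400x640x3 uint8, red, green, blue), "fx", "fy", "cx", "cy" (pixels), "D" ([k1, k2, p1, p2, k3] as OpenCV has them; the pictures are not rectified), "position" and "attitude" of the camera in the world. Camera axes: x right, y down, z forward; pixel columns grow to the right and rows downward; lengths in m; the calibration is good to about 2 mm. A picture is of the moment at which its call begins. There is no depth.
- sign_off(): hands the job in; it is judged then, once.
The state is a dict: "clock": time; "q": joint angles; "dq": joint speeds; "tau": joint torques, N m; "tcp_pos": TCP position; "orientation": TCP orientation; "ft_force": force on the tool from outside, world axes, zero at the start; "ft_torque": the same for the moment, N m; "opening": opening from 0.0 (shut) to 1.0 (fully open); "grasp_force": force on a finger pad.
Only numpy, scipy, OpenCV 4.12 (cv2) and the standard library are available. Lean on these libraries where they do the work, as an engineer would, in place of code of your own. Each camera call takes 0.05 s, during which the arm holds its last target. There are 200 camera calls.

TASK

Move the four shift forks from the blue wash rack to the empty posts of the wooden build rack, one fork on each post, in the same order counted from the yellow end of each rack: the fork nearest the yellow end of the wash rack goes on the post nearest the yellow end of the build rack, and so on. Leave each one lying flat on the board with its open jaw pointing straight along its dark line to the front edge (the one farther from the posts), and let go of them all.

Things in the scene. Friction and masses are not known exactly. Their poses are not given: they have to be found in the camera images.
- fork_bronze: yellow bronze shift fork, loose, 150-310 g: square upright boss 28 x 28 mm, 40 tall, vertical 19 mm through bore; at its underside a flat C-shaped jaw 10-12 mm thick, centre 49 mm from the bore, inner radius 20, 56 wide, joined by a web and rib up to 16 high. Origin: bore axis at the underside; +x from boss to the jaw's open end (tips at 58 mm), z up. It may face either way at the start.
- fork_alloy: silver aluminium shift fork, loose, 60-130 g: square upright boss 28 x 28 mm, 40 tall, vertical 19 mm through bore; at its underside a flat C-shaped jaw 10-12 mm thick, centre 47 mm from the bore, inner radius 19, 54 wide, joined by a web and rib up to 16 high. Origin: bore axis at the underside; +x from boss to the jaw's open end (tips at 56 mm), z up. It may face either way at the start.
- fork_black: black cast-iron shift fork, loose, 150-310 g: square upright boss 28 x 28 mm, 40 tall, vertical 19 mm through bore; at its underside a flat C-shaped jaw 10-12 mm thick, centre 51 mm from the bore, inner radius 21, 55 wide, joined by a web and rib up to 16 high. Origin: bore axis at the underside; +x from boss to the jaw's open end (tips at 60 mm), z up. It may face either way at the start.
- fork_green: green-primed steel shift fork, loose, 150-310 g: square upright boss 28 x 28 mm, 40 tall, vertical 19 mm through bore; at its underside a flat C-shaped jaw 10-12 mm thick, centre 45 mm from the bore, inner radius 17, 50 wide, joined by a web and rib up to 16 high. Origin: bore axis at the underside; +x from boss to the jaw's open end (tips at 54 mm), z up. It may face either way at the start.
- post_bronze: The wash-rack post on which fork_bronze stands at the start: fixed upright steel pin, 10 mm thick, tapering over its last 5 mm, 48 mm tall. Origin: its foot on the rack's top face; z up, x and y as the wash rack's.
- post_alloy: The wash-rack post on which fork_alloy stands at the start: fixed upright steel pin, 10 mm thick, tapering over its last 5 mm, 48 mm tall. Origin: its foot on the rack's top face; z up, x and y as the wash rack's.
- post_black: The wash-rack post on which fork_black stands at the start: fixed upright steel pin, 10 mm thick, tapering over its last 5 mm, 48 mm tall. Origin: its foot on the rack's top face; z up, x and y as the wash rack's.
- post_green: The wash-rack post on which fork_green stands at the start: fixed upright steel pin, 10 mm thick, tapering over its last 5 mm, 48 mm tall. Origin: its foot on the rack's top face; z up, x and y as the wash rack's.
- wash_rack: Fixed blue drip tray, 178 mm deep (x), 328 long (y), top face 20 above the bench, 26 mm side rims. Posts in a row at x = +89, y = +-37.5 and +-112.5 mm, a fork on each. End blocks 34 mm high, handles to 50, at y = +-156; the +y end is yellow, the -y end grey. Origin: bench level, middle of the front edge; x to the back, y along the row. The racks may swap sides.
- build_rack: Fixed pale wood board, 134 mm deep (x), 328 long (y), top face 20 above the bench. Four empty posts like the wash rack's, at x = +109 (near the back edge), y = +-37.5 and +-112.5 mm; a dark line runs from each to the front edge (x = 0). Ends as on the wash rack, but the -y end is yellow, the +y end grey. Origin: bench level, middle of the front edge; x to the back, y along the row.
Mind the look-alikes: they are no part of the job. Several things have the shape of the fork_bronze; the one meant has the colours described above.

How it is judged:
By the outcome, as a careful person would: the job done as asked, in the order asked, and still so for the second after the job is handed in, with the robot touching nothing.
It also fails if it takes over 120 s, if anything falls off the work surface, if the arm or the gripper's body presses on something with over 40 N, if the wrist force passes 120 N, or if a joint passes its speed limit or range.

## Working session

There is one attempt and no reset: what is moved stays moved. The work goes in short steps, Python scripts to look and compute and a tool call to move; the robot and the scene stay as the last step left them, time stands still between calls to the robot, and variables do not carry over. Pictures are saved under pics/ and viewed, at most 14 in all, crops included, and the job is handed in when it is done.

Besides the shell and the picture viewer there is one more tool, called as name(argument=value, ...) on one line, values as JSON. jog_arm: Moves the arm, as the interface text tells. Its arguments: {"type":"object","properties":{"motion":{"type":"array","items":{"type":"array","items":{"type":"number","minimum":-1,"maximum":1}}},"newtons":{"type":"number"}},"required":["motion"]}

```bash
mkdir -p pics; ls
cat > h.py <<'E'
import numpy as np, cv2
from workcell import read_state, grab_frame, sign_off
def grab(n,save=None):
    f=grab_frame(n)
    if save: cv2.imwrite('pics/'+save,f['image'][:,:,::-1])
    return f
def cast(f,px,z):
    K=np.array([[f['fx'],0,f['cx']],[0,f['fy'],f['cy']],[0,0,1.]])
    n=cv2.undistortPoints(np.array(px,float).reshape(-1,1,2),K,np.array(f['D'],float)).reshape(-1,2)
    R=np.array(f['attitude']);p=np.array(f['position'])
    d=np.c_[n,np.ones(len(n))]@R.T
    z=np.broadcast_to(z,(len(n),))
    return p+d*((z-p[2])/d[:,2])[:,None]
def proj(f,P):
    K=np.array([[f['fx'],0,f['cx']],[0,f['fy'],f['cy']],[0,0,1.]])
    R=np.array(f['attitude']).T;t=-R@np.array(f['position'])
    return cv2.projectPoints(np.array(P,float).reshape(-1,1,3),cv2.Rodrigues(R)[0],t,K,np.array(f['D'],float))[0].reshape(-1,2)
E
python3 - <<'E'
from h import *
np.set_printoptions(precision=4,suppress=True)
for n in('top','scene'):
    f=grab(n,n+'0.png');print(n,f['position'],np.array(f['attitude']).tolist(),f['fx'])
s=read_state();print(s)
E
```

```text
pics
top [0.3054 0.0042 0.9994] [[-0.007403537617185864, -0.9809081268164412, 0.19433073451261249], [-0.9999533230364402, 0.00605577616848535, -0.0075285671530600645], [0.006208009272854227, -0.19437740177412025, -0.9809071751702149]] 437.2037678339477
scene [0.9533 0.5066 0.7176] [[-0.7523603794446114, 0.4612180753905584, -0.47035278927097846], [0.6585538035291387, 0.5441009913562064, -0.5198663280714554], [0.01614767163602291, -0.7008794462232594, -0.713096946117786]] 406.4649171405834
{'clock': 0.1, 'q': array([ 1.3992,  0.5017, -0.4268,  1.5513,  0.2208,  1.1383, -0.2103]), 'dq': array([ 0.001 , -0.0014, -0.0013, -0.0014,  0.0004,  0.0019,  0.0004]), 'tau': array([ -0.0115, -57.0815,  -5.8384, -28.1749,   0.0106,   0.0056,
         0.    ]), 'tcp_pos': array([ 0.2735, -0.589 ,  0.2304]), 'orientation': array([[ 0.9069,  0.4213, -0.0007],
       [ 0.4213, -0.9069,  0.0016],
       [ 0.0001, -0.0017, -1.    ]]), 'ft_force': array([ 0.2189, -0.4251, -0.5469]), 'ft_torque': array([ 0.0178,  0.0219, -0.0124]), 'grasp_force': 0.0, 'opening': 0.99927146196458}
```

View pics/top0.png

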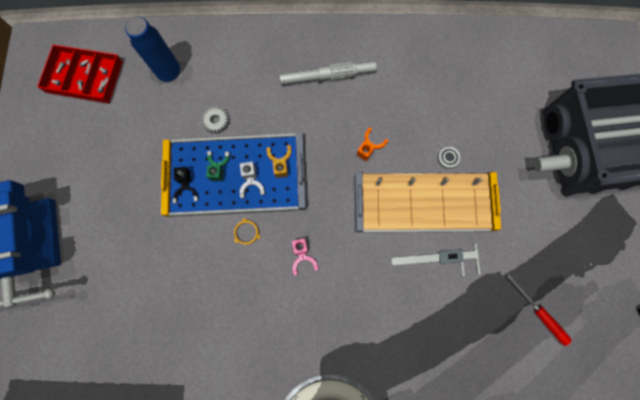

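View pics/scene0.png

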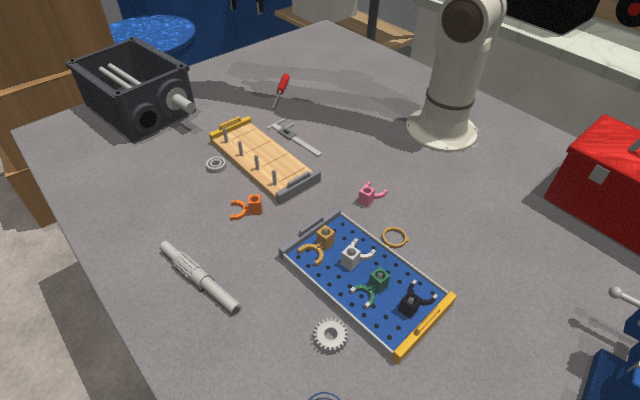

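The top view shows the wash rack on the left, with its yellow end at pixel (166,178). From that end the forks run black (184,180), green (216,165), alloy (249,180), bronze (280,160). The build rack is at (427,202) with its yellow end on the right (495,200) and posts at the back (row ~180). The orange and pink forks are look-alikes.

Run:
```python
from h import *
np.set_printoptions(precision=4,suppress=True)
f=grab('top')
print(cast(f,[(427,202),(235,174),(378,180),(476,181)],0.02))
print(cast(f,[(184,174),(216,167),(249,170),(280,168)],0.06))
w=grab('wrist');R=read_state()['orientation'];p=read_state()['tcp_pos']
print(R.T@(w['position']-p)); print(R.T@np.array(w['attitude']),w['fx'])
```

```text
[[ 0.4936 -0.2274  0.02  ]
 [ 0.5624  0.2148  0.02  ]
 [ 0.5461 -0.1161  0.02  ]
 [ 0.5427 -0.3455  0.02  ]]
[[0.5529 0.3211 0.06  ]
 [0.5684 0.2496 0.06  ]
 [0.5609 0.1752 0.06  ]
 [0.565  0.1062 0.06  ]]
[ 0.066  -0.0001 -0.1433]
[[ 0.0005 -0.9648 -0.2631]
 [ 1.      0.0006 -0.0001]
 [ 0.0002 -0.2631  0.9648]] 279.10038163867875
```

jog_arm(motion=[[1, 0.25, 0.25, 0.1, 0, 0, -0.06], [1, 0.5, 0.5, 0.1, 0, 0, -0.12], [1, 0.75, 0.75, 0.1, 0, 0, -0.18], [1, 1, 1, 0.1, 0, 0, -0.217], [1, 1, 1, 0.1, 0, 0, -0.217], [1, 1, 1, 0.1, 0, 0, -0.217], [1, 1, 1, 0.1, 0, 0, -0.217], [1, 1, 1, 0.1, 0, 0, -0.217], [1, 1, 1, 0.1, 0, 0, -0.217], [1, 1, 1, 0.1, 0, 0, -0.217]])

```text
clock: 1.03
tcp_pos: [0.5292, -0.3319, 0.2568]
orientation: [[1.0, 0.012, 0.004], [0.012, -1.0, 0.003], [0.004, -0.003, -1.0]]
ft_force: [0.0, 1.1, 0.1]
opening: 1.001
grasp_force: 0.0
```

jog_arm(motion=[[0.6, 0.04, 0.15, 0, 0, 0, 0], [0.6, 0.08, 0.3, 0, 0, 0, 0], [0.6, 0.08, 0.45, 0, 0, 0, 0], [0.6, 0.08, 0.45, 0, 0, 0, 0], [0.6, 0.08, 0.45, 0, 0, 0, 0], [0.6, 0.08, 0.45, 0, 0, 0, 0]])

```text
clock: 1.53
tcp_pos: [0.5434, -0.2279, 0.2563]
orientation: [[1.0, 0.001, -0.0], [0.001, -1.0, -0.001], [-0.0, 0.001, -1.0]]
ft_force: [0.6, -0.6, -0.9]
opening: 0.602
grasp_force: 0.0
```

Run:
```python
from h import *
np.set_printoptions(precision=4,suppress=True)
f=grab('wrist','w1.png');np.save('w1.npy',f,allow_pickle=True)
s=read_state();print(s['clock'],s['tcp_pos'],s['orientation'],s['opening'])
```

```text
1.5833 [ 0.5432 -0.2288  0.2562] [[ 1.     -0.0011 -0.0006]
 [-0.0011 -1.     -0.0011]
 [-0.0005  0.0011 -1.    ]] 0.5974597308275784
```

View pics/w1.png

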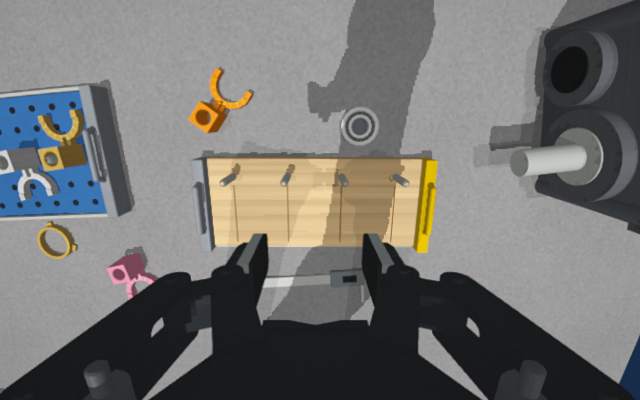

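The wrist view shows the build rack with yellow on the right (427,205) and grey on the left (201,205). The post feet are at about (236,177), (285,168), (341,176) and (394,176), and the posts lean outward to their tops. I'll measure the board by its mask and the posts from a crop.

Run:
```python
from h import *
np.set_printoptions(precision=4,suppress=True)
f=np.load('w1.npy',allow_pickle=True).item();im=f['image']
hsv=cv2.cvtColor(im,cv2.COLOR_RGB2HSV)
m=cv2.inRange(hsv,(8,50,40),(24,150,255));m[:, :200]=0;m[:,430:]=0;m[:145]=0
yel=cv2.inRange(hsv,(20,200,60),(32,255,255))
m=cv2.morphologyEx(m,cv2.MORPH_OPEN,np.ones((3,3)))
# back / front edges & left/right
cols=range(225,411,6); 
back=np.array([(c,np.where(m[:,c])[0].min()-.5) for c in cols]);front=np.array([(c,np.where(m[:,c])[0].max()+.5) for c in cols if c<240 or c>400 ])
B=cast(f,back,.02);F=cast(f,front,.02)
print(np.polyfit(B[:,1],B[:,0],1),np.polyfit(F[:,1],F[:,0],1)); print(F[:,0],B[::4,:2])
ys,xs=np.where(yel);print(len(xs),cast(f,[(xs.min(),ys.mean()),(xs.max(),ys.mean())],.034))
crop=cv2.resize(im[140:260,190:450],(780,360),interpolation=cv2.INTER_CUBIC)
cv2.imwrite('pics/w1c.png',crop[:,:,::-1])
```

```text
[-0.0011  0.5647] [-0.0005  0.4333]
[0.4332 0.4333 0.4334 0.4334] [[ 0.565  -0.106 ]
 [ 0.5649 -0.1388]
 [ 0.5649 -0.1715]
 [ 0.5648 -0.2041]
 [ 0.5649 -0.2366]
 [ 0.5649 -0.2692]
 [ 0.565  -0.3019]
 [ 0.5652 -0.3347]]
1386 [[ 0.5091 -0.0864  0.034 ]
 [ 0.5094 -0.3945  0.034 ]]
```

View pics/w1c.png

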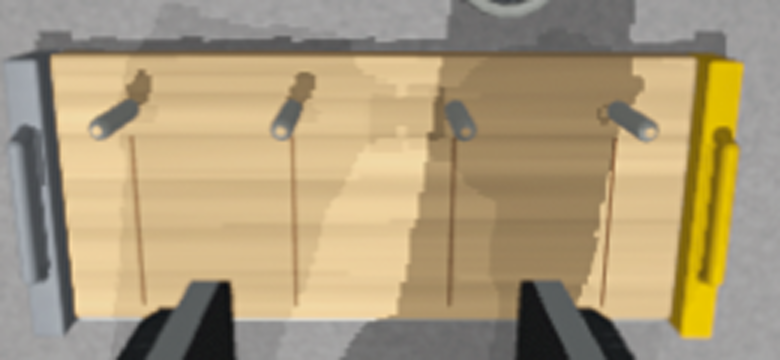

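The crop shows the post tops at crop pixels (99,131), (281,132), (466,132), (648,132), at 3x scale. The dark lines run from about (132,138) to (144,304), and so on, nearly along world x.

Run:
```python
from h import *
np.set_printoptions(precision=4,suppress=True)
f=np.load('w1.npy',allow_pickle=True).item()
c=lambda L:(np.array(L)+.5)/3-.5+[190,140]
print(cast(f,c([(99,131),(281,132),(466,132),(648,132)]),.068))
a=cast(f,c([(132,138),(292,138),(455,138),(614,138)]),.02);b=cast(f,c([(144,304),(295,304),(450,304),(603,304)]),.02)
print(a,b,(a-b)[:,1]/(a-b)[:,0])
```

```text
[[ 0.538  -0.1158  0.068 ]
 [ 0.5376 -0.19    0.068 ]
 [ 0.5377 -0.2649  0.068 ]
 [ 0.5378 -0.3392  0.068 ]]
[[ 0.5243 -0.1149  0.02  ]
 [ 0.5243 -0.1896  0.02  ]
 [ 0.5244 -0.2653  0.02  ]
 [ 0.5245 -0.3395  0.02  ]] [[ 0.4406 -0.1144  0.02  ]
 [ 0.4409 -0.1889  0.02  ]
 [ 0.4409 -0.265   0.02  ]
 [ 0.4408 -0.3406  0.02  ]] [-0.0059 -0.0078 -0.0027  0.0128]
```

jog_arm(motion=[[0.6, 0, 0.16, 0, 0, 0, 0], [0.6, 0, 0.32, 0, 0, 0, 0], [0.6, 0.05, 0.48, 0, 0, 0, 0], [0.6, 0.05, 0.64, 0, 0, 0, 0], [0.6, 0.05, 0.8, 0, 0, 0, 0], [0.6, 0.05, 0.96, 0, 0, 0, 0]])

```text
clock: 2.08
tcp_pos: [0.5566, 0.0124, 0.2562]
orientation: [[1.0, -0.003, 0.0], [-0.003, -1.0, -0.001], [0.0, 0.001, -1.0]]
ft_force: [0.7, 0.4, -0.4]
opening: 0.6
grasp_force: 0.0
```

jog_arm(motion=[[0.6, 0, 0.16, 0, 0, 0, 0], [0.6, 0, 0.32, 0, 0, 0, 0], [0.6, 0.05, 0.48, 0, 0, 0, 0], [0.6, 0.05, 0.64, 0, 0, 0, 0], [0.6, 0.05, 0.8, 0, 0, 0, 0], [0.6, 0.05, 0.8, 0, 0, 0, 0], [0.6, 0.05, 0.8, 0, 0, 0, 0], [0.6, 0.05, 0.8, 0, 0, 0, 0]])

```text
clock: 2.75
tcp_pos: [0.5696, 0.2111, 0.2557]
orientation: [[1.0, -0.001, -0.001], [-0.001, -1.0, -0.001], [-0.001, 0.001, -1.0]]
ft_force: [-0.2, -1.2, 0.6]
opening: 0.6
grasp_force: 0.0
```

Run:
```python
from h import *
np.set_printoptions(precision=4,suppress=True)
f=grab('wrist');np.save('w2.npy',f,allow_pickle=True)
s=read_state();print(s['clock'],s['tcp_pos'],s['orientation'],s['opening'])
im=f['image'][100:300,170:470]
cv2.imwrite('pics/w2c.png',cv2.resize(im,None,fx=2.6,fy=2.6,interpolation=cv2.INTER_CUBIC)[:,:,::-1])
```

```text
2.8 [0.5698 0.2102 0.2557] [[ 1.     -0.0028 -0.0004]
 [-0.0028 -1.     -0.0016]
 [-0.0004  0.0016 -1.    ]] 0.5968222066447789
```

View pics/w2c.png

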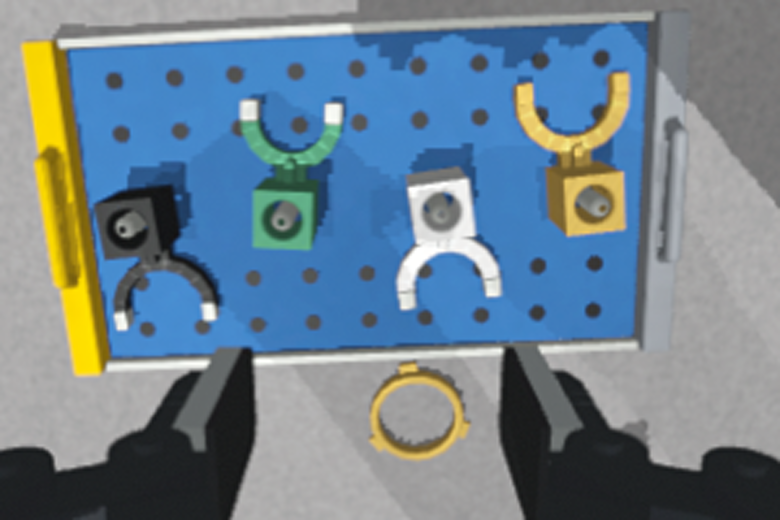

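The crop (2.6x, offset 170,100) shows these bores: black (128,227), green (284,217), alloy (442,212), bronze (595,205). The black and alloy jaws face the front, green and bronze face the back. The tips are clear.

Run:
```python
from h import *
np.set_printoptions(precision=4,suppress=True)
f=np.load('w2.npy',allow_pickle=True).item()
c=lambda L:(np.array(L)+.5)/2.6-.5+[170,100]
names='black green alloy bronze'.split()
b=cast(f,c([(126,227),(283,215),(442,212),(595,205)]),.06)
t1=cast(f,c([(122,320),(250,105),(407,300),(524,88)]),.031);t2=cast(f,c([(208,311),(334,106),(491,288),(621,78)]),.031)
for n,B,m,w in zip(names,b,(t1+t2)/2,t2-t1):
    d=(m-B)[:2];print(n,B[:2],np.linalg.norm(d),np.degrees(np.arctan2(d[1],d[0])),'perp tips',np.degrees(np.arctan2(w[0],-w[1])))
# rack back & front rims
print(np.degrees(np.arctan(np.diff(cast(f,c([(60,47),(655,17)]),.026)[:,:2],axis=0))), cast(f,c([(60,38),(655,14),(107,370),(640,347)]),.026))
print(cast(f,c([(128,227),(280,217),(440,211),(597,205)]),.068))
```

```text
black [0.5581 0.3317] 0.05602366524209603 -173.53923483922907 perp tips 6.304541739636874
green [0.5638 0.2557] 0.04968600081385209 -2.909322207323571 perp tips -0.836937679093278
alloy [0.5652 0.1799] 0.05119520167110171 -171.67990447760192 perp tips 8.482503277734558
bronze [0.5687 0.1068] 0.056361617267891496 7.043272240969328 perp tips 6.066237763503527
[[  0.8023 -16.4864]] [[0.647  0.3688 0.026 ]
 [0.6581 0.0734 0.026 ]
 [0.4682 0.3623 0.026 ]
 [0.4817 0.0646 0.026 ]]
[[0.5599 0.3279 0.068 ]
 [0.5646 0.2561 0.068 ]
 [0.5674 0.1816 0.068 ]
 [0.5702 0.1083 0.068 ]]
```

jog_arm(motion=[[0.48, -0.02, 0.16, 0, 0, 0, 0.03], [0.48, -0.044, 0.32, -0.1, 0, 0, 0.056], [0.48, -0.044, 0.476, -0.2, 0, 0, 0.056], [0.48, -0.044, 0.476, -0.35, 0, 0, 0.056], [0.48, -0.044, 0.476, -0.5, 0, 0, 0.056], [0.48, -0.044, 0.476, -0.5, 0, 0, 0.056], [0.48, -0.044, 0.476, -0.5, 0, 0, 0.056], [0.48, -0.044, 0.476, -0.5, 0, 0, 0.056]])

```text
clock: 3.47
tcp_pos: [0.5599, 0.3304, 0.1331]
orientation: [[0.994, 0.109, 0.002], [0.109, -0.994, 0.0], [0.002, 0.0, -1.0]]
ft_force: [0.5, 0.2, 0.1]
opening: 0.476
grasp_force: 0.0
```

Run:
```python
from h import *
np.set_printoptions(precision=4,suppress=True)
f=grab('wrist');np.save('w3.npy',f,allow_pickle=True)
s=read_state();print(s['clock'],s['tcp_pos'],s['orientation'],s['opening'],s['q'])
im=f['image'][120:400,160:480]
print(proj(f,[s['tcp_pos'],[.56,.328,.068]]))
cv2.imwrite('pics/w3c.png',cv2.resize(im,None,fx=2,fy=2,interpolation=cv2.INTER_CUBIC)[:,:,::-1])
```

```text
3.5167 [0.5604 0.3312 0.1342] [[ 0.994   0.1095  0.0038]
 [ 0.1095 -0.994   0.0014]
 [ 0.004  -0.001  -1.    ]] 0.4799199074518354 [-0.1431  0.648  -0.6177  1.6267  0.4293  1.0018 -2.3599]
[[313.3706 244.9425]
 [317.7596 210.2335]]
```

View pics/w3c.png

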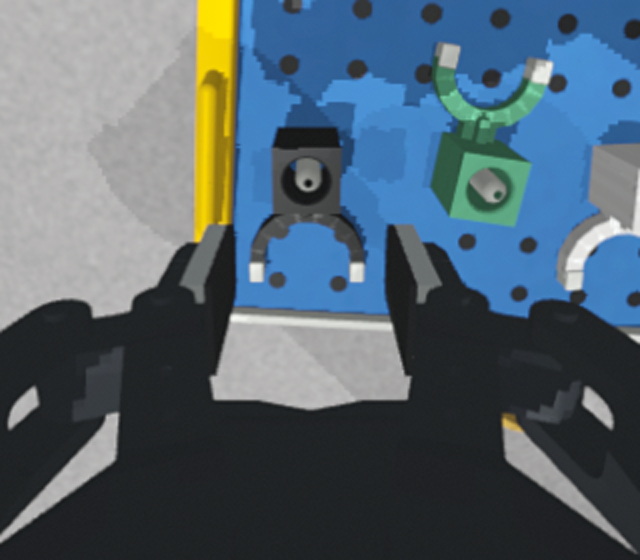

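The bore sits at (313,210) full-frame and the boss appears square to the fingers. The yellow block lies just outside the left finger.

Run:
```python
from h import *
np.set_printoptions(precision=4,suppress=True)
f=np.load('w3.npy',allow_pickle=True).item()
c=lambda L:(np.array(L)+.5)/2-.5+[160,120]
print(cast(f,c([(306,180),(307,186)]),[.06,.068]), cast(f,c([(275,175),(340,175),(236,220),(480,187),(487,187)]),[.06,.06,.034,.06,.068]))
s=read_state();print(s['tcp_pos'])
```

```text
[[0.5575 0.3317 0.06  ]
 [0.5576 0.3313 0.068 ]] [[0.5582 0.3445 0.06  ]
 [0.5611 0.3183 0.06  ]
 [0.5264 0.3613 0.034 ]
 [0.5622 0.2605 0.06  ]
 [0.5649 0.2606 0.068 ]]
[0.5604 0.3312 0.1342]
```

jog_arm(motion=[[0.48, -0.012, -0.006, -0.1, 0, 0, 0], [0.48, -0.012, -0.006, -0.2, 0, 0, 0], [0.48, -0.012, -0.006, -0.28, 0, 0, 0], [0.48, -0.012, -0.006, -0.34, 0, 0, 0], [0.48, -0.012, -0.006, -0.39, 0, 0, 0], [0.48, -0.012, -0.006, -0.39, 0, 0, 0], [0.48, -0.012, -0.006, -0.39, 0, 0, 0]], newtons=60)

```text
clock: 4.1
tcp_pos: [0.5555, 0.3306, 0.0346]
orientation: [[0.994, 0.112, 0.001], [0.112, -0.994, 0.0], [0.001, -0.0, -1.0]]
ft_force: [-0.7, -0.6, 0.7]
opening: 0.479
grasp_force: 0.0
```

jog_arm(motion=[[0.2, 0, 0, 0, 0, 0, 0], [0.2, 0, 0, 0, 0, 0, 0], [0.2, 0, 0, 0, 0, 0, 0], [0.2, 0, 0, 0, 0, 0, 0], [0.2, 0, 0, 0, 0, 0, 0], [0.2, 0, 0, 0, 0, 0, 0]], newtons=60)

```text
clock: 4.6
tcp_pos: [0.556, 0.3315, 0.0357]
orientation: [[0.994, 0.113, 0.003], [0.113, -0.994, 0.002], [0.003, -0.001, -1.0]]
ft_force: [0.1, 0.5, 6.6]
opening: 0.317
grasp_force: 60.1
```

jog_arm(motion=[[0.2, 0, 0, 0.1, 0, 0, 0], [0.2, 0, 0, 0.2, 0, 0, 0], [0.2, 0, 0, 0.3, 0, 0, 0], [0.2, 0, 0, 0.44, 0, 0, 0], [0.2, 0, 0, 0.44, 0, 0, -0.056], [0.2, 0, 0, 0.44, 0, 0, -0.056], [0.2, 0, 0, 0.44, 0, 0, -0.056]])

```text
clock: 5.18
tcp_pos: [0.5545, 0.3299, 0.1436]
orientation: [[1.0, 0.003, -0.0], [0.003, -1.0, -0.001], [-0.0, 0.001, -1.0]]
ft_force: [-0.2, -1.0, -2.9]
opening: 0.314
grasp_force: 61.5
```

Run:
```python
from h import *
np.set_printoptions(precision=4,suppress=True)
f=grab('wrist');np.save('w4.npy',f,allow_pickle=True)
s=read_state();print(s['clock'],s['tcp_pos'],s['orientation'],s['opening'],s['q'])
im=f['image'][180:360,220:420]
cv2.imwrite('pics/w4c.png',cv2.resize(im,None,fx=3,fy=3,interpolation=cv2.INTER_CUBIC)[:,:,::-1])
```

```text
5.2333 [0.554  0.3295 0.1426] [[ 1.      0.0036 -0.0017]
 [ 0.0036 -1.     -0.0019]
 [-0.0017  0.0019 -1.    ]] 0.31650268267136517 [-0.1544  0.6259 -0.6011  1.6329  0.4021  1.0117 -2.4515]
```

View pics/w4c.png

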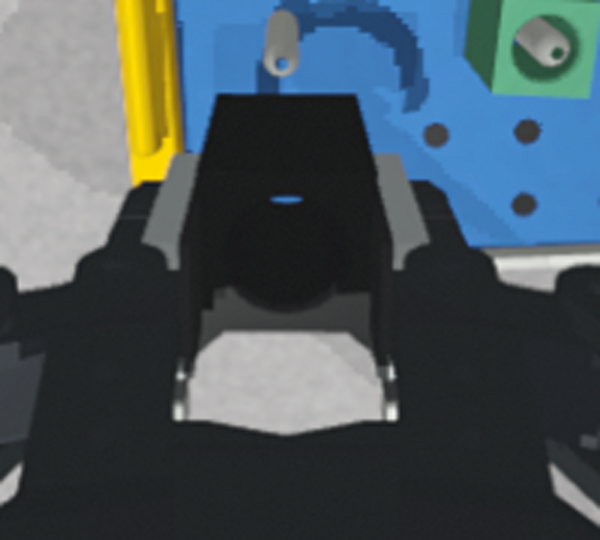

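The held black boss shows its bore ellipse centred near crop (287,253), i.e. (315.5,264), and it is level.

Run:
```python
from h import *
np.set_printoptions(precision=4,suppress=True)
f=np.load('w4.npy',allow_pickle=True).item()
c=lambda L:(np.array(L)+.5)/3-.5+[220,180]
zt=.1426+.0245
print(cast(f,c([(287,197),(287,310),(287,332),(228,253),(345,253)]),zt),cast(f,c([(218,95),(358,95)]),zt-.04))
```

```text
[[0.5652 0.3296 0.1671]
 [0.5452 0.3295 0.1671]
 [0.541  0.3295 0.1671]
 [0.5554 0.3389 0.1671]
 [0.5555 0.3203 0.1671]] [[0.5689 0.3433 0.1271]
 [0.569  0.3153 0.1271]]
```

jog_arm(motion=[[0.2, 0, -0.1, 0.05, 0, 0, 0], [0.2, 0, -0.25, 0.05, 0, 0, 0], [0.2, 0, -0.4, 0.05, 0, 0, 0], [0.2, 0, -0.55, 0.05, 0, 0, 0], [0.2, 0, -0.7, 0.05, 0, 0, 0], [0.2, 0, -0.85, 0.05, 0, 0, 0], [0.2, 0, -1, 0.05, 0, 0, 0]])

```text
clock: 5.82
tcp_pos: [0.5532, 0.0783, 0.1546]
orientation: [[1.0, 0.004, -0.003], [0.004, -1.0, -0.0], [-0.003, 0.0, -1.0]]
ft_force: [0.6, -0.0, -2.1]
opening: 0.317
grasp_force: 61.3
```

jog_arm(motion=[[0.2, 0, -0.15, 0, 0, 0, 0], [0.2, 0, -0.3, 0, 0, 0, 0], [0.2, 0, -0.45, 0, 0, 0, 0], [0.2, -0.03, -0.6, 0, 0, 0, 0], [0.2, -0.066, -0.7, 0, 0, 0, 0], [0.2, -0.066, -0.85, 0, 0, 0, 0], [0.2, -0.066, -1, 0, 0, 0, 0]])

```text
clock: 6.4
tcp_pos: [0.5363, -0.1701, 0.1547]
orientation: [[1.0, 0.005, -0.003], [0.005, -1.0, 0.001], [-0.003, -0.001, -1.0]]
ft_force: [2.2, -0.7, -2.0]
opening: 0.317
grasp_force: 61.3
```

jog_arm(motion=[[0.2, 0, -0.15, 0, 0, 0, 0], [0.2, 0, -0.3, 0, 0, 0, 0], [0.2, 0, -0.45, 0, 0, 0, 0], [0.2, 0, -0.6, 0, 0, 0, 0], [0.2, 0, -0.676, 0, 0, 0, 0], [0.2, 0, -0.676, 0, 0, 0, 0], [0.2, 0, -0.676, 0, 0, 0, 0], [0.2, 0, -0.676, 0, 0, 0, 0]])

```text
clock: 7.07
tcp_pos: [0.5376, -0.3368, 0.1547]
orientation: [[1.0, 0.003, -0.002], [0.003, -1.0, 0.003], [-0.002, -0.003, -1.0]]
ft_force: [0.1, 0.9, -1.4]
opening: 0.316
grasp_force: 61.4
```

Run:
```python
from h import *
np.set_printoptions(precision=4,suppress=True)
f=grab('wrist');np.save('w5.npy',f,allow_pickle=True)
s=read_state();print(s['clock'],s['tcp_pos'],s['orientation'],s['opening'],s['q'])
im=f['image'][150:350,170:470]
print(proj(f,[[.539,-.339,.068],[.539,-.265,.068],[.539,-.19,.068]]))
cv2.imwrite('pics/w5c.png',cv2.resize(im,None,fx=2.6,fy=2.6,interpolation=cv2.INTER_CUBIC)[:,:,::-1])
```

```text
7.1167 [ 0.5381 -0.3362  0.1551] [[ 1.      0.004  -0.0015]
 [ 0.004  -1.      0.0024]
 [-0.0015 -0.0024 -1.    ]] 0.31789361931867405 [ 0.882   0.5709 -0.505   1.6538  0.3139  1.0013 -1.2942]
[[317.5425 200.4973]
 [231.4931 200.139 ]
 [146.6714 199.7671]]
```

View pics/w5c.png

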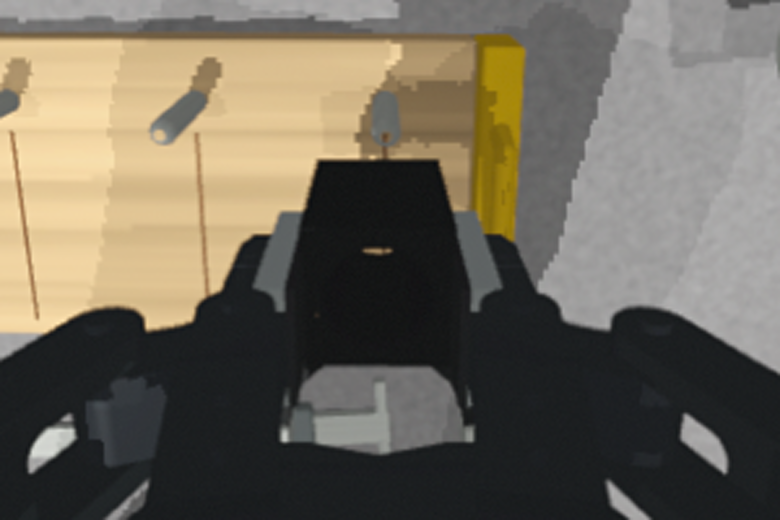

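The post under the fork has its top at (318.2,201.6), about (0.538,-0.3395). That needs a correction of roughly 1 mm in x and 3 mm in y, then I lower.

jog_arm(motion=[[0.2, -0.004, -0.012, -0.1, 0, 0, 0], [0.2, -0.004, -0.012, -0.2, 0, 0, 0], [0.2, -0.004, -0.012, -0.25, 0, 0, 0], [0.2, -0.004, -0.012, -0.3, 0, 0, 0], [0.2, -0.004, -0.012, -0.34, 0, 0, 0], [0.2, -0.004, -0.012, -0.38, 0, 0, 0], [0.2, -0.004, -0.012, -0.42, 0, 0, 0], [0.2, -0.004, -0.012, -0.45, 0, 0, 0], [0.2, -0.004, -0.012, -0.45, 0, 0, 0], [0.2, -0.004, -0.012, -0.45, 0, 0, 0]])

```text
clock: 7.95
tcp_pos: [0.5372, -0.3414, 0.0435]
orientation: [[1.0, 0.001, -0.0], [0.001, -1.0, 0.0], [-0.0, -0.0, -1.0]]
ft_force: [1.0, -0.2, -1.3]
opening: 0.319
grasp_force: 61.5
```

jog_arm(motion=[[0.2, 0, 0, -0.016, 0, 0, 0], [0.2, 0, 0, -0.03, 0, 0, 0], [0.2, 0, 0, -0.03, 0, 0, 0], [0.2, 0, 0, -0.03, 0, 0, 0]])

```text
clock: 8.28
tcp_pos: [0.5373, -0.3416, 0.0363]
orientation: [[1.0, 0.001, -0.0], [0.001, -1.0, -0.0], [-0.0, 0.0, -1.0]]
ft_force: [-1.1, 0.5, -1.7]
opening: 0.314
grasp_force: 61.5
```

jog_arm(motion=[[0.35, 0, 0, 0, 0, 0, 0], [0.48, 0, 0, 0, 0, 0, 0], [0.48, 0, 0, 0, 0, 0, 0], [0.48, 0, 0, 0, 0, 0, 0], [0.48, 0, 0, 0.1, 0, 0, 0], [0.48, 0, 0, 0.25, 0, 0, 0], [0.48, 0, 0, 0.4, 0, 0, 0], [0.48, 0, 0, 0.6, 0, 0, 0], [0.48, 0, 0, 0.8, 0, 0, 0], [0.48, 0, 0, 0.8, 0, 0, 0]])

```text
clock: 9.12
tcp_pos: [0.5402, -0.3424, 0.2434]
orientation: [[1.0, 0.001, 0.008], [0.001, -1.0, -0.005], [0.008, 0.005, -1.0]]
ft_force: [0.9, 0.0, 1.5]
opening: 0.477
grasp_force: 0.0
```

Run:
```python
from h import *
np.set_printoptions(precision=4,suppress=True)
f=grab('wrist');np.save('w6.npy',f,allow_pickle=True)
s=read_state();print(s['clock'],s['tcp_pos'],s['orientation'],s['opening'],s['q'])
im=f['image'][100:300,170:470]
cv2.imwrite('pics/w6c.png',cv2.resize(im,None,fx=2.6,fy=2.6,interpolation=cv2.INTER_CUBIC)[:,:,::-1])
```

```text
9.1667 [ 0.5411 -0.343   0.245 ] [[ 0.9999  0.0009  0.0102]
 [ 0.001  -1.     -0.0068]
 [ 0.0102  0.0068 -0.9999]] 0.478177752397034 [ 0.9098  0.4825 -0.5358  1.5702  0.2648  1.1492 -1.2519]
```

View pics/w6c.png

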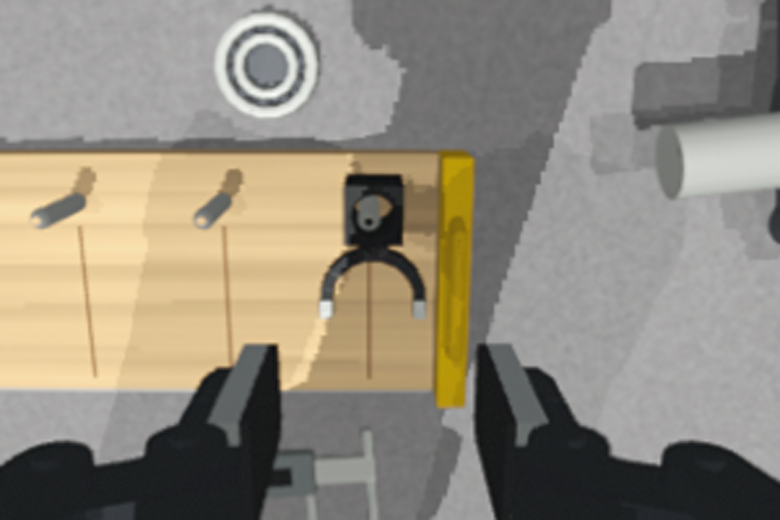

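Black is seated and its jaw straddles the dark line. Next is green, which needs a half turn, so I travel with the tool turned by -π.

jog_arm(motion=[[0.48, 0, 0.1, 0, 0, 0, -0.06], [0.48, 0, 0.2, 0, 0, 0, -0.12], [0.48, 0, 0.3, 0, 0, 0, -0.18], [0.48, 0, 0.4, 0, 0, 0, -0.24], [0.48, 0, 0.5, 0, 0, 0, -0.3], [0.48, 0, 0.6, 0, 0, 0, -0.36], [0.48, 0, 0.7, 0, 0, 0, -0.42], [0.48, 0, 0.8, 0, 0, 0, -0.48], [0.48, 0, 0.9, 0, 0, 0, -0.54], [0.48, 0, 1, 0, 0, 0, -0.6], [0.48, 0, 1, 0, 0, 0, -0.66], [0.48, 0, 1, 0, 0, 0, -0.72]])

```text
clock: 10.17
tcp_pos: [0.5335, -0.0988, 0.2283]
orientation: [[0.366, -0.93, -0.025], [-0.931, -0.366, 0.002], [-0.011, 0.022, -1.0]]
ft_force: [-0.4, -0.7, -1.5]
opening: 0.482
grasp_force: 0.0
```

jog_arm(motion=[[0.48, 0, 0.1, 0, 0, 0, -0.06], [0.48, 0, 0.2, 0, 0, 0, -0.12], [0.48, 0, 0.3, 0, 0, 0, -0.18], [0.48, 0, 0.4, 0, 0, 0, -0.24], [0.48, 0, 0.5, 0, 0, 0, -0.3], [0.48, 0, 0.6, 0, 0, 0, -0.36], [0.48, 0, 0.7, 0, 0, 0, -0.42], [0.48, 0, 0.8, 0, 0, 0, -0.48], [0.48, 0, 0.9, 0, 0, 0, -0.54], [0.48, 0, 1, 0, 0, 0, -0.6], [0.48, 0, 1, 0, 0, 0, -0.66], [0.48, 0, 1, 0, 0, 0, -0.72]])

```text
clock: 11.17
tcp_pos: [0.5112, 0.0417, 0.1391]
orientation: [[-0.412, -0.911, 0.018], [-0.897, 0.409, 0.168], [-0.16, 0.053, -0.986]]
ft_force: [-0.8, 0.1, 0.3]
opening: 0.482
grasp_force: 0.0
```

jog_arm(motion=[[0.48, 0.04, 0.13, 0, 0, 0, -0.06], [0.48, 0.08, 0.26, -0.1, 0, 0, -0.12], [0.48, 0.1, 0.39, -0.25, 0, 0, -0.148], [0.48, 0.1, 0.39, -0.4, 0, 0, -0.148], [0.48, 0.1, 0.39, -0.4, 0, 0, -0.148], [0.48, 0.1, 0.39, -0.4, 0, 0, -0.148], [0.48, 0.1, 0.39, -0.4, 0, 0, -0.148]])

```text
clock: 11.75
tcp_pos: [0.4551, 0.0141, 0.0483]
orientation: [[-0.62, -0.781, 0.081], [-0.76, 0.623, 0.184], [-0.195, 0.052, -0.979]]
ft_force: [0.6, 0.1, -0.1]
opening: 0.485
grasp_force: 0.0
```

```bash
cat > look.py <<'E'
import sys
from h import *
np.set_printoptions(precision=4,suppress=True)
tag=sys.argv[1]; y0,y1,x0,x1=map(int,sys.argv[2:6])
f=grab('wrist');np.save(tag+'.npy',f,allow_pickle=True)
s=read_state();print(s['clock'],s['tcp_pos'],s['orientation'],s['opening'],s['q'])
print('tcp px',proj(f,[s['tcp_pos']]))
cv2.imwrite('pics/'+tag+'.png',cv2.resize(f['image'][y0:y1,x0:x1],None,fx=2,fy=2,interpolation=cv2.INTER_CUBIC)[:,:,::-1])
E
python3 look.py w7 120 400 160 480
```

```text
11.8 [0.4552 0.0146 0.048 ] [[-0.6194 -0.7809  0.0815]
 [-0.7603  0.6225  0.1856]
 [-0.1956  0.0529 -0.9792]] 0.47752758158225234 [-0.9416  1.0562  1.3835  2.2556 -1.4077  1.2662 -2.5719]
tcp px [[314.7142 246.1083]]
```

View pics/w7.png

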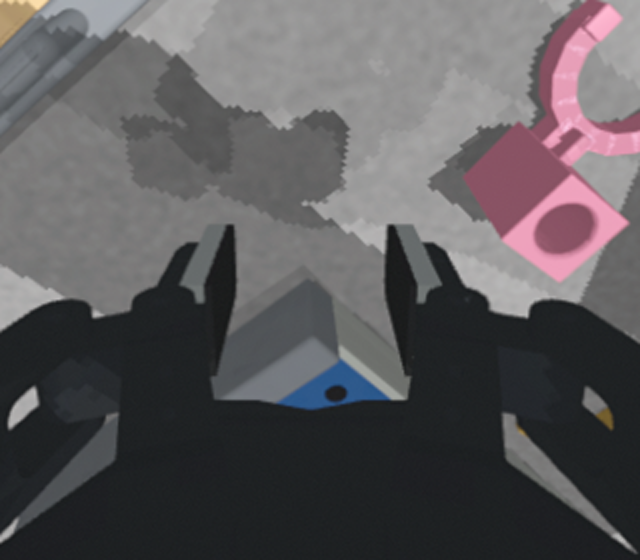

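The turn went the wrong way: joint 7 ran to its limit and the tool tilted, without contact. I'm near the wash rack's grey corner, with the pink fork on the right. I'll lift and unwind.

jog_arm(motion=[[0.48, -0.1, -0.2, 0.3, 0, 0, 0.2], [0.48, -0.1, -0.4, 0.5, 0, 0, 0.4], [0.48, -0.1, -0.6, 0.6, 0, 0, 0.6], [0.48, -0.1, -0.6, 0.6, 0, 0, 0.74]])

```text
clock: 12.13
tcp_pos: [0.4339, -0.0997, 0.1694]
orientation: [[-0.172, -0.985, -0.018], [-0.966, 0.165, 0.202], [-0.196, 0.052, -0.979]]
ft_force: [1.7, 0.2, -0.3]
opening: 0.481
grasp_force: 0.0
```

Run:
```python
from h import *
np.set_printoptions(precision=3,suppress=True)
s=read_state();print(s['tcp_pos'],s['orientation'],s['q'],s['ft_force'])
```

```text
[ 0.434 -0.1    0.169] [[-0.172 -0.985 -0.018]
 [-0.966  0.165  0.202]
 [-0.196  0.052 -0.979]] [-0.739  0.833  1.513  2.088 -0.977  1.388 -2.098] [ 1.728  0.175 -0.266]
```

Run:
```python
from h import *
from scipy.spatial.transform import Rotation as Ro
np.set_printoptions(precision=3,suppress=True)
s=read_state();R=s['orientation']
for y in(-100,-60,-20,0):
    c,n=np.cos(np.radians(y)),np.sin(np.radians(y))
    T=np.array([[c,n,0],[n,-c,0],[0,0,-1.]])
    print(y,Ro.from_matrix(T@R.T).as_rotvec()/2)
print((np.array([.5,-.1,.25])-s['tcp_pos'])/.25)
```

```text
-100 [-0.102 -0.009 -0.002]
-60 [-0.094 -0.044  0.346]
-20 [-0.078 -0.078  0.694]
0 [-0.067 -0.095  0.867]
[ 0.264 -0.001  0.322]
```

jog_arm(motion=[[0.48, 0, -0.1, 0.16, -0.05, -0.004, 0], [0.48, 0, -0.1, 0.32, -0.102, -0.009, 0], [0.48, 0.1, -0.1, 0.32, -0.1, -0.02, 0.06], [0.48, 0.2, -0.1, 0.32, -0.1, -0.02, 0.12], [0.48, 0.26, -0.1, 0.32, -0.098, -0.03, 0.18], [0.48, 0.26, -0.1, 0.32, -0.096, -0.04, 0.24], [0.48, 0.26, -0.1, 0.32, -0.095, -0.042, 0.3], [0.48, 0.26, -0.1, 0.32, -0.094, -0.044, 0.346], [0.48, 0.26, -0.1, 0.32, -0.094, -0.044, 0.346]])

```text
clock: 12.88
tcp_pos: [0.4996, -0.1233, 0.2483]
orientation: [[0.497, -0.868, 0.001], [-0.868, -0.497, 0.003], [-0.002, -0.003, -1.0]]
ft_force: [-0.4, -0.1, -0.4]
opening: 0.479
grasp_force: 0.0
```

jog_arm(motion=[[0.48, 0, 0, 0, 0, 0, 0.06], [0.48, 0, 0, 0, 0, 0, 0.12], [0.48, 0, 0, 0, 0, 0, 0.18], [0.48, 0, 0, 0, 0, 0, 0.24], [0.48, 0, 0, 0, 0, 0, 0.3], [0.48, 0, 0, 0, 0, 0, 0.36], [0.48, 0, 0, 0, 0, 0, 0.42], [0.48, 0, 0, 0, 0, 0, 0.48], [0.48, 0, 0, 0, 0, 0, 0.52], [0.48, 0, 0, 0, 0, 0, 0.52]])

```text
clock: 13.72
tcp_pos: [0.4992, -0.1236, 0.2479]
orientation: [[1.0, -0.014, -0.002], [-0.014, -1.0, 0.003], [-0.002, -0.003, -1.0]]
ft_force: [0.9, 0.3, -0.4]
opening: 0.482
grasp_force: 0.0
```

Run:
```python
from h import *
np.set_printoptions(precision=3,suppress=True)
s=read_state();print(s['clock'],s['tcp_pos'],s['orientation'],s['q'],s['ft_force'])
```

```text
13.7167 [ 0.499 -0.124  0.248] [[ 1.    -0.014 -0.002]
 [-0.014 -1.     0.003]
 [-0.002 -0.003 -1.   ]] [-0.67   0.345  1.057  1.904 -0.341  1.091 -1.06 ] [ 0.922  0.304 -0.387]
```

jog_arm(motion=[[0.48, 0, 0, 0, 0, 0, 0.06], [0.48, 0, 0, 0, 0, 0, 0.12], [0.48, 0, 0, 0, 0, 0, 0.18], [0.48, 0, 0, 0, 0, 0, 0.24], [0.48, 0, 0, 0, 0, 0, 0.3], [0.48, 0, 0, 0, 0, 0, 0.36], [0.48, 0, 0, 0, 0, 0, 0.42], [0.48, 0, 0, 0, 0, 0, 0.48], [0.48, 0, 0, 0, 0, 0, 0.54], [0.48, 0, 0, 0, 0, 0, 0.6], [0.48, 0, 0, 0, 0, 0, 0.66], [0.48, 0, 0, 0, 0, 0, 0.72]])

```text
clock: 14.72
tcp_pos: [0.4991, -0.1236, 0.2475]
orientation: [[0.144, 0.99, -0.004], [0.99, -0.144, -0.001], [-0.001, -0.004, -1.0]]
ft_force: [0.6, 0.2, -0.9]
opening: 0.48
grasp_force: 0.0
```

Run:
```python
from h import *
np.set_printoptions(precision=3,suppress=True)
s=read_state();print(s['clock'],s['tcp_pos'],s['orientation'],s['q'],s['ft_force'])
```

```text
14.7167 [ 0.499 -0.124  0.248] [[ 0.144  0.99  -0.004]
 [ 0.99  -0.144 -0.001]
 [-0.001 -0.004 -1.   ]] [-0.444  0.26   0.747  1.899 -0.199  1.062  0.24 ] [ 0.613  0.22  -0.95 ]
```

jog_arm(motion=[[0.48, 0, 0.08, 0, 0, 0, 0.06], [0.48, 0, 0.16, 0, 0, 0, 0.12], [0.48, 0, 0.25, 0, 0, 0, 0.18], [0.48, 0, 0.34, 0, 0, 0, 0.24], [0.48, 0, 0.42, 0, 0, 0, 0.3], [0.48, 0, 0.5, 0, 0, 0, 0.36], [0.48, 0.05, 0.6, 0, 0, 0, 0.42], [0.48, 0.1, 0.7, 0, 0, 0, 0.48], [0.48, 0.15, 0.8, 0, 0, 0, 0.54], [0.48, 0.2, 0.9, 0, 0, 0, 0.6], [0.48, 0.25, 1, 0, 0, 0, 0.66], [0.48, 0.256, 1, 0, 0, 0, 0.72]])

```text
clock: 15.72
tcp_pos: [0.5644, 0.1334, 0.2469]
orientation: [[-0.964, 0.264, -0.0], [0.264, 0.964, -0.0], [0.0, -0.0, -1.0]]
ft_force: [-0.1, 0.9, 0.3]
opening: 0.482
grasp_force: 0.0
```

jog_arm(motion=[[0.48, 0, 0.13, 0, 0, 0, 0.06], [0.48, 0, 0.26, 0, 0, 0, 0.12], [0.48, 0, 0.39, 0, 0, 0, 0.12], [0.48, 0, 0.52, -0.1, 0, 0, 0.12], [0.48, 0, 0.52, -0.25, 0, 0, 0.12], [0.48, 0, 0.52, -0.4, 0, 0, 0.12], [0.48, 0, 0.52, -0.45, 0, 0, 0.12], [0.48, 0, 0.52, -0.45, 0, 0, 0.12], [0.48, 0, 0.52, -0.45, 0, 0, 0.12]])

```text
clock: 16.47
tcp_pos: [0.5638, 0.2555, 0.1354]
orientation: [[-0.999, 0.039, 0.0], [0.039, 0.999, -0.004], [-0.0, -0.004, -1.0]]
ft_force: [0.9, -0.4, 1.2]
opening: 0.481
grasp_force: 0.0
```

```bash
python3 look.py w8 120 400 160 480
```

```text
16.5167 [0.565  0.256  0.1369] [[-0.9993  0.0382  0.003 ]
 [ 0.0381  0.9993 -0.0022]
 [-0.0031 -0.0021 -1.    ]] 0.4817668695833263 [-0.6694  0.5257  0.2658  1.7294 -0.164   0.9066  1.1959]
tcp px [[315.9625 249.4953]]
```

View pics/w8.png

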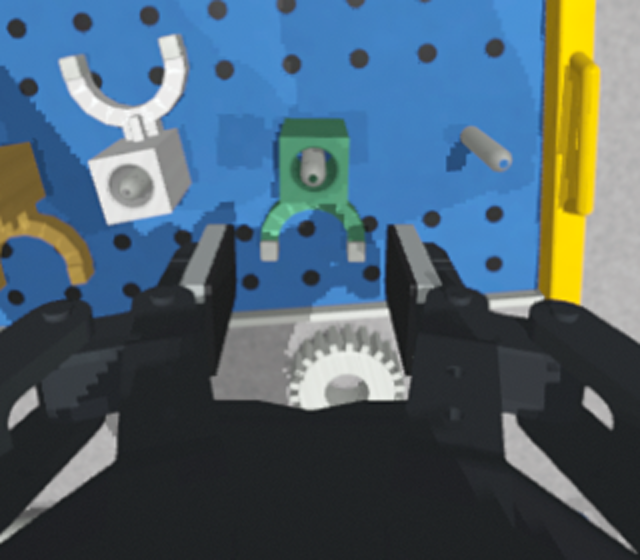

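Green lies square between the fingers with its bore at crop (315,172), i.e. (317,206). Alloy's bore is at crop (129,186).

Run:
```python
from h import *
np.set_printoptions(precision=4,suppress=True)
f=np.load('w8.npy',allow_pickle=True).item()
c=lambda L:(np.array(L)+.5)/2-.5+[160,120]
print(cast(f,c([(315,172),(316,180),(281,172),(349,172),(129,186),(504,161)]),[.06,.068,.06,.06,.06,.068]))
p=cast(f,c([(281,140),(347,138),(281,204),(350,205),(270,257),(356,257)]),[.06,.06,.06,.06,.031,.031]);print(p)
print(read_state()['tcp_pos'])
```

```text
[[0.5628 0.2572 0.06  ]
 [0.5637 0.2575 0.068 ]
 [0.5623 0.2433 0.06  ]
 [0.5633 0.2711 0.06  ]
 [0.566  0.1799 0.06  ]
 [0.5586 0.3317 0.068 ]]
[[0.5488 0.244  0.06  ]
 [0.549  0.2705 0.06  ]
 [0.5761 0.2425 0.06  ]
 [0.5776 0.2712 0.06  ]
 [0.6136 0.2337 0.031 ]
 [0.6151 0.2753 0.031 ]]
[0.565  0.256  0.1369]
```

jog_arm(motion=[[0.48, -0.006, 0.005, -0.1, 0, 0, 0], [0.48, -0.006, 0.005, -0.2, 0, 0, 0], [0.48, -0.006, 0.005, -0.28, 0, 0, 0], [0.48, -0.006, 0.005, -0.35, 0, 0, 0], [0.48, -0.006, 0.005, -0.4, 0, 0, 0], [0.48, -0.006, 0.005, -0.4, 0, 0, 0], [0.48, -0.006, 0.005, -0.4, 0, 0, 0]])

```text
clock: 17.1
tcp_pos: [0.5632, 0.2578, 0.0367]
orientation: [[-0.999, 0.036, 0.003], [0.036, 0.999, -0.002], [-0.003, -0.002, -1.0]]
ft_force: [0.2, 0.6, 1.3]
opening: 0.484
grasp_force: 0.0
```

jog_arm(motion=[[0.2, 0, 0, 0, 0, 0, 0], [0.2, 0, 0, 0, 0, 0, 0], [0.2, 0, 0, 0, 0, 0, 0], [0.2, 0, 0, 0, 0, 0, 0], [0.2, 0, 0, 0, 0, 0, 0], [0.2, 0, 0, 0, 0, 0, 0]])

```text
clock: 17.6
tcp_pos: [0.5639, 0.2582, 0.0377]
orientation: [[-0.999, 0.036, 0.005], [0.036, 0.999, -0.001], [-0.005, -0.001, -1.0]]
ft_force: [-0.0, -0.5, 6.5]
opening: 0.313
grasp_force: 61.1
```

jog_arm(motion=[[0.2, 0, 0, 0.1, 0, 0, 0], [0.2, 0, 0, 0.2, 0, 0, 0], [0.2, 0, 0, 0.34, 0, 0, 0], [0.2, 0, 0, 0.48, 0, 0, 0], [0.2, 0, 0, 0.48, 0, 0, 0]])

```text
clock: 18.02
tcp_pos: [0.5668, 0.2597, 0.1636]
orientation: [[-0.999, 0.036, 0.012], [0.036, 0.999, 0.004], [-0.012, 0.004, -1.0]]
ft_force: [0.8, 0.4, -1.5]
opening: 0.315
grasp_force: 60.9
```

jog_arm(motion=[[0.2, 0, -0.08, 0, 0, 0, -0.06], [0.2, 0, -0.16, 0, 0, 0, -0.12], [0.2, 0, -0.25, 0, 0, 0, -0.18], [0.2, 0, -0.34, 0, 0, 0, -0.24], [0.2, 0, -0.42, 0, 0, 0, -0.3], [0.2, 0, -0.5, 0, 0, 0, -0.36], [0.2, 0, -0.6, 0, 0, 0, -0.42], [0.2, 0, -0.7, 0, 0, 0, -0.48], [0.2, 0, -0.8, 0, 0, 0, -0.54], [0.2, 0, -0.9, 0, 0, 0, -0.6], [0.2, 0, -1, 0, 0, 0, -0.66], [0.2, 0, -1, 0, 0, 0, -0.72]])

```text
clock: 19.02
tcp_pos: [0.5616, 0.0006, 0.1561]
orientation: [[-0.082, 0.997, -0.001], [0.997, 0.082, -0.005], [-0.005, -0.002, -1.0]]
ft_force: [0.3, -1.7, -1.6]
opening: 0.316
grasp_force: 60.6
```

```bash
cat > st.py <<'E'
from h import *
np.set_printoptions(precision=4,suppress=True)
a=[]
for _ in range(6):
    grab_frame('wrist'); s=read_state(); a.append(np.r_[s['tcp_pos'],np.degrees(np.arctan2(s['orientation'][1,0],s['orientation'][0,0]))])
print(s['clock'],np.mean(a,0),s['orientation'][:,2],s['q'],s['ft_force'],s['opening'])
E
python3 st.py
```

```text
19.3167 [ 0.5619  0.0077  0.1554 95.4241] [-0.0025 -0.0007 -1.    ] [-0.5767  0.4716  0.6567  1.8709 -0.3549  0.9207  0.3469] [-0.5736  0.9906 -2.1239] 0.3182214607148111
```

jog_arm(motion=[[0.2, 0, -0.08, 0, 0, 0, -0.06], [0.2, 0, -0.16, 0, 0, 0, -0.12], [0.2, 0, -0.25, 0, 0, 0, -0.18], [0.2, 0, -0.34, 0, 0, 0, -0.24], [0.2, 0, -0.42, 0, 0, 0, -0.3], [0.2, 0, -0.5, 0, 0, 0, -0.36], [0.2, 0, -0.6, 0, 0, 0, -0.42], [0.2, 0, -0.7, 0, 0, 0, -0.48], [0.2, 0, -0.8, 0, 0, 0, -0.54], [0.2, 0, -0.9, 0, 0, 0, -0.6], [0.2, 0, -1, 0, 0, 0, -0.66], [0.2, 0, -1, 0, 0, 0, -0.72]])

```text
clock: 20.32
tcp_pos: [0.5612, -0.2479, 0.1562]
orientation: [[0.976, 0.216, -0.001], [0.216, -0.976, -0.002], [-0.002, 0.002, -1.0]]
ft_force: [-0.8, -0.5, -2.5]
opening: 0.316
grasp_force: 60.6
```

jog_arm(motion=[[0.2, -0.04, -0.04, 0, 0, 0, -0.06], [0.2, -0.1, -0.09, 0, 0, 0, -0.1125], [0.2, -0.1, -0.09, 0, 0, 0, -0.1125], [0.2, -0.1, -0.09, 0, 0, 0, -0.1125], [0.2, -0.1, -0.09, 0, 0, 0, -0.1125]])

```text
clock: 20.73
tcp_pos: [0.538, -0.2635, 0.1552]
orientation: [[1.0, 0.005, -0.001], [0.005, -1.0, 0.003], [-0.001, -0.003, -1.0]]
ft_force: [1.0, 1.5, -1.1]
opening: 0.313
grasp_force: 60.8
```

```bash
python3 st.py; python3 look.py w9 130 330 170 470
```

```text
21.0333 [ 0.538  -0.2636  0.1554  0.2494] [-0.0012  0.0026 -1.    ] [-0.3104  0.6949  1.0371  1.7852 -0.6809  1.071  -0.5912] [-0.3702  0.8402 -2.3428] 0.3133892787262409
21.0833 [ 0.5375 -0.2643  0.1555] [[ 1.      0.0025 -0.0012]
 [ 0.0025 -1.      0.0026]
 [-0.0012 -0.0026 -1.    ]] 0.3136401713308109 [-0.3103  0.6949  1.0373  1.7854 -0.681   1.071  -0.5913]
tcp px [[314.95   245.2774]]
```

Run:
```python
from h import *
np.set_printoptions(precision=4,suppress=True)
f=np.load('w9.npy',allow_pickle=True).item();im=f['image']
m=cv2.inRange(cv2.cvtColor(im,cv2.COLOR_RGB2HSV),(60,60,20),(90,255,255))
ys,xs=np.where(m);t=ys.min();r=xs[ys<t+3];print(t,r.min(),r.max(),len(ys))
P=cast(f,[(r.min()-.5,t-.5),(r.max()+.5,t-.5)],.139);print(P)
print(proj(f,[[.538,-.2645,.068],[.538,-.19,.068]]))
```

```text
211 293 337 4444
[[ 0.5525 -0.2508  0.139 ]
 [ 0.5527 -0.2778  0.139 ]]
[[315.3367 201.4369]
 [229.1228 201.0733]]
```

The held green bore comes out at (0.5386,-0.2643), over the post at (0.538,-0.2647). I can lower it.

jog_arm(motion=[[0.2, -0.002, -0.002, -0.1, 0, 0, 0], [0.2, -0.002, -0.002, -0.2, 0, 0, 0], [0.2, -0.002, -0.002, -0.25, 0, 0, 0], [0.2, -0.002, -0.002, -0.3, 0, 0, 0], [0.2, -0.002, -0.002, -0.34, 0, 0, 0], [0.2, -0.002, -0.002, -0.38, 0, 0, 0], [0.2, -0.002, -0.002, -0.42, 0, 0, 0], [0.2, -0.002, -0.002, -0.45, 0, 0, 0], [0.2, -0.002, -0.002, -0.465, 0, 0, 0], [0.2, -0.002, -0.002, -0.465, 0, 0, 0], [0.2, -0.002, -0.002, -0.465, 0, 0, 0]])

```text
clock: 22.0
tcp_pos: [0.5367, -0.2655, 0.0394]
orientation: [[1.0, 0.001, -0.001], [0.001, -1.0, 0.002], [-0.001, -0.002, -1.0]]
ft_force: [0.5, -0.5, -2.3]
opening: 0.315
grasp_force: 60.8
```

jog_arm(motion=[[0.2, 0, 0, -0.006, 0, 0, 0], [0.2, 0, 0, -0.006, 0, 0, 0], [0.35, 0, 0, -0.006, 0, 0, 0], [0.48, 0, 0, -0.006, 0, 0, 0], [0.48, 0, 0, -0.006, 0, 0, 0], [0.48, 0, 0, -0.006, 0, 0, 0], [0.48, 0, 0, 0.1, 0, 0, 0], [0.48, 0, 0, 0.25, 0, 0, 0], [0.48, 0, 0, 0.4, 0, 0, 0], [0.48, 0, 0, 0.56, 0, 0, 0], [0.48, 0, 0, 0.56, 0, 0, 0]])

```text
clock: 22.92
tcp_pos: [0.5399, -0.2688, 0.1871]
orientation: [[1.0, 0.0, 0.009], [0.0, -1.0, -0.003], [0.009, 0.003, -1.0]]
ft_force: [0.9, -2.0, 0.4]
opening: 0.482
grasp_force: 0.0
```

jog_arm(motion=[[0.48, 0, 0.15, 0, 0, 0, 0.03], [0.48, 0, 0.3, 0, 0, 0, 0.06], [0.48, 0, 0.45, 0, 0, 0, 0.072], [0.48, 0, 0.6, 0, 0, 0, 0.072], [0.48, 0.05, 0.75, 0, 0, 0, 0.072], [0.48, 0.1, 0.9, 0, 0, 0, 0.072], [0.48, 0.116, 1, 0, 0, 0, 0.072]])

```text
clock: 23.5
tcp_pos: [0.5672, -0.0102, 0.1793]
orientation: [[0.989, 0.149, -0.0], [0.149, -0.989, 0.004], [0.0, -0.004, -1.0]]
ft_force: [0.1, 1.0, 0.3]
opening: 0.48
grasp_force: 0.0
```

jog_arm(motion=[[0.48, 0, 0.15, 0, 0, 0, 0], [0.48, 0, 0.3, 0, 0, 0, 0], [0.48, 0, 0.45, 0, 0, 0, 0], [0.48, 0, 0.6, 0, 0, 0, 0], [0.48, 0, 0.75, -0.08, 0, 0, 0], [0.48, 0, 0.782, -0.16, 0, 0, 0], [0.48, 0, 0.782, -0.16, 0, 0, 0], [0.48, 0, 0.782, -0.16, 0, 0, 0]])

```text
clock: 24.17
tcp_pos: [0.5647, 0.1803, 0.1385]
orientation: [[0.989, 0.146, -0.003], [0.146, -0.989, 0.001], [-0.003, -0.001, -1.0]]
ft_force: [-0.3, -0.8, 1.0]
opening: 0.483
grasp_force: 0.0
```

```bash
python3 st.py; python3 look.py w10 120 400 160 480
```

```text
24.4667 [0.5665 0.1782 0.1404 8.1597] [-0.0001  0.0028 -1.    ] [-1.0751  0.7092  1.0342  1.8112 -0.7081  1.0433 -1.1907] [ 0.6248 -0.3734  0.764 ] 0.4768386030364947
24.5167 [0.5663 0.1791 0.1402] [[ 0.9898  0.1426 -0.0004]
 [ 0.1426 -0.9898  0.0028]
 [-0.     -0.0029 -1.    ]] 0.47788495069683584 [-1.0753  0.7094  1.0337  1.8112 -0.7082  1.0433 -1.1906]
tcp px [[314.0281 245.0833]]
```

View pics/w10.png

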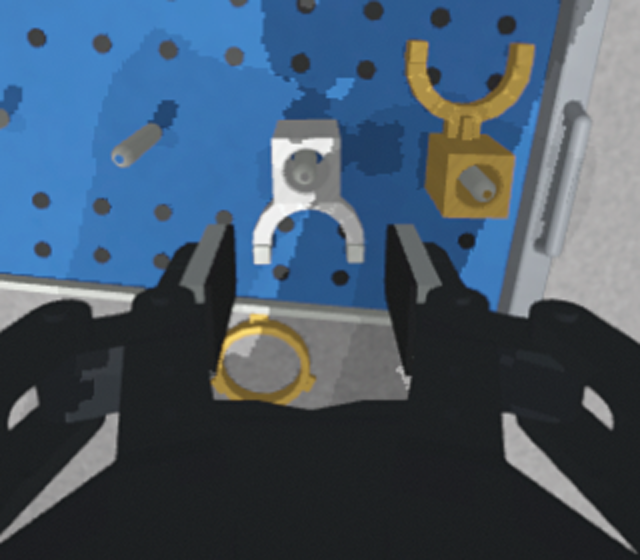

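Alloy is square to the fingers, with its bore at crop (305,171). Bronze's bore is at (476,186) and its tips are at (417,44) and (524,47).

Run:
```python
from h import *
np.set_printoptions(precision=4,suppress=True)
f=np.load('w10.npy',allow_pickle=True).item()
c=lambda L:(np.array(L)+.5)/2-.5+[160,120]
P=cast(f,c([(305,171),(272,171),(340,171),(476,186),(417,44),(524,47)]),[.06,.06,.06,.06,.031,.031]);print(P)
d=(P[4]+P[5])/2-P[3];print(np.degrees(np.arctan2(d[1],d[0])))
Q=cast(f,c([(442,216),(508,217),(448,157),(513,153)]),.06);print(Q,Q.mean(0))
```

```text
[[0.5653 0.1809 0.06  ]
 [0.5634 0.1945 0.06  ]
 [0.5674 0.1664 0.06  ]
 [0.5691 0.1083 0.06  ]
 [0.6224 0.1388 0.031 ]
 [0.6282 0.0908 0.031 ]]
6.581965539992965
[[0.5538 0.1199 0.06  ]
 [0.5574 0.0915 0.06  ]
 [0.5799 0.1228 0.06  ]
 [0.5855 0.0961 0.06  ]] [0.5691 0.1076 0.06  ]
```

jog_arm(motion=[[0.48, -0.005, 0.008, -0.1, 0, 0, 0], [0.48, -0.005, 0.008, -0.2, 0, 0, 0], [0.48, -0.005, 0.008, -0.28, 0, 0, 0], [0.48, -0.005, 0.008, -0.35, 0, 0, 0], [0.48, -0.005, 0.008, -0.414, 0, 0, 0], [0.48, -0.005, 0.008, -0.414, 0, 0, 0], [0.48, -0.005, 0.008, -0.414, 0, 0, 0]])

```text
clock: 25.1
tcp_pos: [0.5642, 0.1816, 0.0355]
orientation: [[0.99, 0.144, -0.003], [0.144, -0.99, 0.002], [-0.002, -0.002, -1.0]]
ft_force: [-0.1, -0.4, 0.7]
opening: 0.48
grasp_force: 0.0
```

jog_arm(motion=[[0.2, 0, 0, 0, 0, 0, 0], [0.2, 0, 0, 0, 0, 0, 0], [0.2, 0, 0, 0, 0, 0, 0], [0.2, 0, 0, 0, 0, 0, 0], [0.2, 0, 0, 0, 0, 0, 0], [0.2, 0, 0, 0, 0, 0, 0]])

```text
clock: 25.6
tcp_pos: [0.5655, 0.1823, 0.0371]
orientation: [[0.989, 0.145, 0.001], [0.145, -0.989, 0.003], [0.001, -0.003, -1.0]]
ft_force: [0.5, -0.5, 6.8]
opening: 0.308
grasp_force: 59.7
```

jog_arm(motion=[[0.2, 0, 0, 0.1, 0, 0, 0], [0.2, 0, 0, 0.2, 0, 0, 0], [0.2, 0, 0, 0.34, 0, 0, 0], [0.2, 0, 0, 0.48, 0, 0, 0], [0.2, 0, 0, 0.48, 0, 0, -0.036], [0.2, 0, -0.15, 0.48, 0, 0, -0.072], [0.2, 0, -0.3, 0.48, 0, 0, -0.072], [0.2, 0, -0.45, 0.48, 0, 0, -0.072], [0.2, 0, -0.6, 0.48, 0, 0, -0.072], [0.2, 0, -0.75, 0.48, 0, 0, -0.072], [0.2, 0, -0.9, 0.48, 0, 0, -0.072], [0.2, 0, -1, 0.48, 0, 0, -0.072]])

```text
clock: 26.6
tcp_pos: [0.5635, -0.0719, 0.1563]
orientation: [[1.0, -0.002, -0.001], [-0.002, -1.0, 0.001], [-0.001, -0.001, -1.0]]
ft_force: [1.1, -0.4, -1.0]
opening: 0.313
grasp_force: 59.2
```

jog_arm(motion=[[0.2, 0, -0.15, 0, 0, 0, 0], [0.2, -0.05, -0.3, 0, 0, 0, 0], [0.2, -0.11, -0.45, 0, 0, 0, 0], [0.2, -0.11, -0.488, 0, 0, 0, 0], [0.2, -0.11, -0.488, 0, 0, 0, 0], [0.2, -0.11, -0.488, 0, 0, 0, 0], [0.2, -0.11, -0.488, 0, 0, 0, 0]])

```text
clock: 27.18
tcp_pos: [0.5373, -0.1882, 0.1555]
orientation: [[1.0, 0.003, -0.002], [0.003, -1.0, 0.004], [-0.002, -0.004, -1.0]]
ft_force: [0.1, 0.1, -1.3]
opening: 0.316
grasp_force: 59.2
```

```bash
python3 st.py; python3 look.py w11 130 330 170 470
python3 - <<'E'
from h import *
np.set_printoptions(precision=4,suppress=True)
f=np.load('w11.npy',allow_pickle=True).item();im=f['image']
print(proj(f,[[.538,-.19,.068],[.538,-.1153,.068]]))
z=read_state()['tcp_pos'][2]-.0162
g=im.astype(int).mean(2)
print(g[200:222:1,315].round(), g[225,280:350].round())
E
```

```text
27.4833 [ 0.5374 -0.1881  0.1555  0.2174] [-0.0016  0.0026 -1.    ] [-0.4762  0.6528  1.0641  1.8602 -0.6656  1.0396 -0.7027] [ 0.1905 -0.3853 -1.3945] 0.3104459269087683
27.5333 [ 0.5371 -0.1889  0.1556] [[ 1.      0.0027 -0.0016]
 [ 0.0027 -1.      0.0025]
 [-0.0015 -0.0025 -1.    ]] 0.3124903486375571 [-0.4758  0.6528  1.0642  1.8602 -0.6656  1.0395 -0.7027]
tcp px [[315.0982 245.2319]]
[[316.4973 200.913 ]
 [230.0373 200.5379]]
[ 97.  83.  83.  92. 102.  93.  87.  97. 113. 166. 169. 168. 149. 115.
 112. 112. 113. 113. 113. 112. 112. 113.] [189. 189. 189. 188. 188. 189. 189. 188. 155. 119. 115. 115. 115. 115.
 116. 116. 117. 117. 115. 114. 113. 112. 113. 114. 115. 116. 116. 116.
 116. 115. 113. 113. 113. 113. 113. 113. 113. 114. 114. 115. 114. 114.
 114. 112. 111. 111. 111. 112. 113. 113. 113. 114. 114. 115. 115. 116.
 117. 116. 116. 115. 117. 155. 186. 194. 194. 193. 193. 193. 193. 193.]
```

jog_arm(motion=[[0.2, 0.004, -0.008, -0.1, 0, 0, 0], [0.2, 0.004, -0.008, -0.2, 0, 0, 0], [0.2, 0.004, -0.008, -0.25, 0, 0, 0], [0.2, 0.004, -0.008, -0.3, 0, 0, 0], [0.2, 0.004, -0.008, -0.34, 0, 0, 0], [0.2, 0.004, -0.008, -0.38, 0, 0, 0], [0.2, 0.004, -0.008, -0.42, 0, 0, 0], [0.2, 0.004, -0.008, -0.45, 0, 0, 0], [0.2, 0.004, -0.008, -0.47, 0, 0, 0], [0.2, 0.004, -0.008, -0.47, 0, 0, 0], [0.2, 0.004, -0.008, -0.47, 0, 0, 0]])

```text
clock: 28.45
tcp_pos: [0.538, -0.192, 0.0384]
orientation: [[1.0, 0.001, -0.001], [0.001, -1.0, 0.002], [-0.001, -0.002, -1.0]]
ft_force: [0.7, -0.2, -0.6]
opening: 0.316
grasp_force: 59.4
```

jog_arm(motion=[[0.2, 0, 0, -0.006, 0, 0, 0], [0.2, 0, 0, -0.006, 0, 0, 0], [0.35, 0, 0, -0.006, 0, 0, 0], [0.48, 0, 0, -0.006, 0, 0, 0], [0.48, 0, 0, -0.006, 0, 0, 0], [0.48, 0, 0, -0.006, 0, 0, 0], [0.48, 0, 0, 0.1, 0, 0, 0], [0.48, 0, 0, 0.25, 0, 0, 0], [0.48, 0, 0, 0.4, 0, 0, 0], [0.48, 0, 0, 0.56, 0, 0, 0], [0.48, 0, 0, 0.72, 0, 0, 0], [0.48, 0, 0, 0.72, 0, 0, 0]])

```text
clock: 29.45
tcp_pos: [0.5413, -0.1947, 0.2258]
orientation: [[1.0, 0.0, 0.009], [0.0, -1.0, -0.001], [0.009, 0.001, -1.0]]
ft_force: [0.7, -1.0, 0.0]
opening: 0.48
grasp_force: 0.0
```

jog_arm(motion=[[0.48, 0, 0.04, 0, 0, 0, 0.06], [0.48, 0, 0.08, 0, 0, 0, 0.12], [0.48, 0, 0.12, 0, 0, 0, 0.18], [0.48, 0, 0.16, 0, 0, 0, 0.24], [0.48, 0, 0.2, 0, 0, 0, 0.3], [0.48, 0, 0.25, 0, 0, 0, 0.36], [0.48, 0, 0.3, 0, 0, 0, 0.42], [0.48, 0, 0.35, 0, 0, 0, 0.48], [0.48, 0, 0.4, 0, 0, 0, 0.54], [0.48, 0, 0.45, 0, 0, 0, 0.6], [0.48, 0, 0.5, 0, 0, 0, 0.66], [0.48, 0, 0.55, 0, 0, 0, 0.72]])

```text
clock: 30.45
tcp_pos: [0.5376, -0.0538, 0.2183]
orientation: [[0.124, 0.992, -0.002], [0.992, -0.124, -0.001], [-0.001, -0.002, -1.0]]
ft_force: [0.1, -0.2, -0.9]
opening: 0.485
grasp_force: 0.0
```

jog_arm(motion=[[0.48, 0, 0.06, 0, 0, 0, 0.06], [0.48, 0, 0.12, 0, 0, 0, 0.12], [0.48, 0, 0.18, 0, 0, 0, 0.18], [0.48, 0, 0.24, 0, 0, 0, 0.24], [0.48, 0.03, 0.3, 0, 0, 0, 0.3], [0.48, 0.06, 0.36, 0, 0, 0, 0.36], [0.48, 0.1, 0.42, 0, 0, 0, 0.42], [0.48, 0.12, 0.48, 0, 0, 0, 0.48], [0.48, 0.12, 0.54, 0, 0, 0, 0.54], [0.48, 0.12, 0.6, 0, 0, 0, 0.6], [0.48, 0.12, 0.65, 0, 0, 0, 0.66], [0.48, 0.12, 0.65, 0, 0, 0, 0.72]])

```text
clock: 31.45
tcp_pos: [0.5674, 0.1119, 0.2179]
orientation: [[-0.969, 0.248, 0.0], [0.248, 0.969, -0.001], [-0.0, -0.001, -1.0]]
ft_force: [-0.1, -0.2, -0.2]
opening: 0.48
grasp_force: 0.0
```

```bash
python3 st.py
```

```text
31.75 [  0.5677   0.1082   0.2182 165.0949] [ 0.0007 -0.003  -1.    ] [-0.5947  0.3768  0.4553  1.7753 -0.186   1.0323  1.2349] [-0.0661  0.7436  0.9109] 0.48036873829118676
```

jog_arm(motion=[[0.48, 0.004, 0, 0, 0, 0, 0.06], [0.48, 0.004, 0, -0.1, 0, 0, 0.12], [0.48, 0.004, 0, -0.2, 0, 0, 0.188], [0.48, 0.004, 0, -0.32, 0, 0, 0.188], [0.48, 0.004, 0, -0.32, 0, 0, 0.188], [0.48, 0.004, 0, -0.32, 0, 0, 0.188], [0.48, 0.004, 0, -0.32, 0, 0, 0.188]])

```text
clock: 32.33
tcp_pos: [0.5698, 0.1078, 0.1394]
orientation: [[-0.994, -0.113, 0.003], [-0.113, 0.994, -0.002], [-0.003, -0.003, -1.0]]
ft_force: [-0.0, 0.0, 0.4]
opening: 0.479
grasp_force: 0.0
```

```bash
python3 st.py; python3 look.py w12 120 400 160 480
python3 - <<'E'
from h import *
np.set_printoptions(precision=4,suppress=True)
f=np.load('w12.npy',allow_pickle=True).item()
m=cv2.inRange(cv2.cvtColor(f['image'],cv2.COLOR_RGB2HSV),(14,100,40),(28,255,255));m[:150]=0
n,l,st,ce=cv2.connectedComponentsWithStats(m);print(st[1:][st[1:,4]>100])
for r in range(176,260,6):
    x=np.where(m[r,250:390])[0]+250
    if len(x): print(r,x.min(),x.max(),len(x),cast(f,[(x.min()-.5,r),(x.max()+.5,r)],.06)[:,:2].ravel())
E
```

```text
32.6333 [   0.5701    0.1084    0.14   -173.4249] [ 0.0036 -0.0016 -1.    ] [-0.5097  0.4655  0.3504  1.8355 -0.1998  0.8719  1.6213] [-0.1552 -0.4304 -0.1646] 0.47786252318047284
32.6833 [0.5694 0.1085 0.1392] [[-0.9933 -0.1153  0.0031]
 [-0.1153  0.9933 -0.0017]
 [-0.0028 -0.002  -1.    ]] 0.47887804550961194 [-0.5096  0.4658  0.3503  1.8358 -0.1998  0.8718  1.6214]
tcp px [[314.7902 245.6497]]
[[ 543  150   70  144 4479]
 [ 287  180   56   73 1825]
 [  77  195   70   71 2098]]
182 300 328 29 [0.5514 0.0937 0.5487 0.1171]
188 298 330 33 [0.5566 0.0925 0.5535 0.1194]
194 298 330 28 [0.5617 0.093  0.5585 0.12  ]
200 298 330 18 [0.5668 0.0936 0.5636 0.1207]
206 298 330 22 [0.5719 0.0941 0.5687 0.1214]
212 298 330 33 [0.5772 0.0946 0.574  0.1221]
218 298 330 33 [0.5825 0.0951 0.5792 0.1228]
224 293 336 44 [0.5883 0.0914 0.584  0.1285]
230 290 339 24 [0.5941 0.0894 0.5891 0.1318]
236 288 341 17 [0.5998 0.0882 0.5944 0.1343]
242 287 342 16 [0.6055 0.0878 0.5998 0.136 ]
248 287 342 16 [0.6111 0.0883 0.6054 0.1368]
```

jog_arm(motion=[[0.48, -0.01, -0.004, -0.1, 0, 0, 0], [0.48, -0.01, -0.004, -0.2, 0, 0, 0], [0.48, -0.01, -0.004, -0.28, 0, 0, 0], [0.48, -0.01, -0.004, -0.35, 0, 0, 0], [0.48, -0.01, -0.004, -0.414, 0, 0, 0], [0.48, -0.01, -0.004, -0.414, 0, 0, 0], [0.48, -0.01, -0.004, -0.414, 0, 0, 0]])

```text
clock: 33.27
tcp_pos: [0.5658, 0.1071, 0.0343]
orientation: [[-0.993, -0.115, -0.0], [-0.115, 0.993, -0.003], [0.0, -0.003, -1.0]]
ft_force: [-0.4, -0.3, 0.4]
opening: 0.483
grasp_force: 0.0
```

jog_arm(motion=[[0.2, 0, 0, 0, 0, 0, 0], [0.2, 0, 0, 0, 0, 0, 0], [0.2, 0, 0, 0, 0, 0, 0], [0.2, 0, 0, 0, 0, 0, 0], [0.2, 0, 0, 0, 0, 0, 0], [0.2, 0, 0, 0, 0, 0, 0]])

```text
clock: 33.77
tcp_pos: [0.5673, 0.1074, 0.036]
orientation: [[-0.993, -0.115, 0.004], [-0.115, 0.993, -0.002], [-0.003, -0.002, -1.0]]
ft_force: [-1.2, -0.6, 6.2]
opening: 0.314
grasp_force: 60.0
```

jog_arm(motion=[[0.2, 0, 0, 0.1, 0, 0, 0], [0.2, 0, 0, 0.2, 0, 0, 0], [0.2, 0, 0, 0.34, 0, 0, 0], [0.2, 0, 0, 0.5, 0, 0, 0], [0.2, 0, 0, 0.5, 0, 0, -0.06], [0.2, 0, -0.03, 0.5, 0, 0, -0.12], [0.2, 0, -0.06, 0.5, 0, 0, -0.18], [0.2, 0, -0.09, 0.5, 0, 0, -0.24], [0.2, 0, -0.12, 0.5, 0, 0, -0.3], [0.2, 0, -0.16, 0.5, 0, 0, -0.36], [0.2, 0, -0.2, 0.5, 0, 0, -0.42], [0.2, 0, -0.24, 0.5, 0, 0, -0.48]])

```text
clock: 34.77
tcp_pos: [0.5658, 0.047, 0.1595]
orientation: [[-0.66, 0.751, -0.002], [0.751, 0.66, -0.002], [-0.001, -0.003, -1.0]]
ft_force: [-1.3, 0.8, -2.2]
opening: 0.317
grasp_force: 59.8
```

jog_arm(motion=[[0.2, 0, -0.04, 0, 0, 0, -0.06], [0.2, 0, -0.08, 0, 0, 0, -0.12], [0.2, 0, -0.12, 0, 0, 0, -0.18], [0.2, 0, -0.16, 0, 0, 0, -0.24], [0.2, 0, -0.2, 0, 0, 0, -0.3], [0.2, 0, -0.24, 0, 0, 0, -0.36], [0.2, 0, -0.28, 0, 0, 0, -0.42], [0.2, 0, -0.32, 0, 0, 0, -0.48], [0.2, 0, -0.36, 0, 0, 0, -0.54], [0.2, 0, -0.4, 0, 0, 0, -0.6], [0.2, 0, -0.45, 0, 0, 0, -0.66], [0.2, 0, -0.5, 0, 0, 0, -0.72]])

```text
clock: 35.77
tcp_pos: [0.566, -0.0776, 0.1595]
orientation: [[0.658, 0.753, -0.003], [0.753, -0.658, 0.001], [-0.001, -0.003, -1.0]]
ft_force: [-0.6, 0.0, -3.0]
opening: 0.315
grasp_force: 59.8
```

jog_arm(motion=[[0.2, -0.03, -0.04, 0, 0, 0, -0.06], [0.2, -0.06, -0.08, 0, 0, 0, -0.12], [0.2, -0.09, -0.12, 0, 0, 0, -0.18], [0.2, -0.116, -0.15, 0, 0, 0, -0.24], [0.2, -0.116, -0.15, 0, 0, 0, -0.3], [0.2, -0.116, -0.15, 0, 0, 0, -0.36], [0.2, -0.116, -0.15, 0, 0, 0, -0.42], [0.2, -0.116, -0.15, 0, 0, 0, -0.428], [0.2, -0.116, -0.15, 0, 0, 0, -0.428], [0.2, -0.116, -0.15, 0, 0, 0, -0.428]])

```text
clock: 36.6
tcp_pos: [0.5372, -0.115, 0.1596]
orientation: [[1.0, 0.005, -0.002], [0.005, -1.0, 0.002], [-0.002, -0.002, -1.0]]
ft_force: [0.5, 0.3, -2.2]
opening: 0.318
grasp_force: 59.8
```

```bash
python3 st.py; python3 look.py w13 130 330 170 470
python3 - <<'E'
from h import *
np.set_printoptions(precision=4,suppress=True)
f=np.load('w13.npy',allow_pickle=True).item()
hs=cv2.cvtColor(f['image'],cv2.COLOR_RGB2HSV)
print(hs[200:225,315].tolist());print([tuple(v) for v in hs[225,280:350].tolist()][::2])
E
```

```text
36.9 [ 0.5374 -0.1152  0.1598  0.1686] [-0.0011  0.0027 -1.    ] [-0.6758  0.6669  1.1615  1.9072 -0.7112  1.0594 -0.7779] [-0.3259 -0.3973 -2.1742] 0.3164625301911322
36.95 [ 0.5374 -0.1153  0.1598] [[ 1.      0.0017 -0.0012]
 [ 0.0017 -1.      0.0027]
 [-0.0012 -0.0027 -1.    ]] 0.3106834999236417 [-0.6758  0.667   1.1616  1.9072 -0.7112  1.0594 -0.778 ]
tcp px [[314.7246 245.0868]]
[[16, 111, 108], [16, 90, 111], [26, 15, 120], [30, 10, 106], [15, 107, 110], [16, 119, 109], [16, 119, 111], [16, 114, 128], [17, 111, 142], [17, 112, 143], [16, 109, 154], [17, 103, 205], [17, 101, 210], [18, 92, 219], [19, 92, 219], [19, 91, 219], [18, 91, 223], [19, 93, 217], [20, 135, 130], [21, 156, 108], [21, 154, 111], [20, 156, 113], [21, 153, 113], [21, 153, 112], [21, 157, 112]]
[(107, 24, 97), (18, 92, 127), (19, 87, 224), (19, 86, 227), (19, 85, 227), (19, 114, 164), (21, 152, 109), (21, 152, 109), (21, 157, 109), (21, 151, 108), (20, 153, 108), (21, 152, 111), (20, 152, 111), (20, 154, 109), (21, 154, 109), (21, 154, 109), (21, 154, 109), (21, 154, 111), (21, 157, 114), (21, 153, 110), (21, 153, 110), (21, 155, 112), (21, 155, 115), (20, 153, 115), (21, 153, 112), (21, 152, 111), (21, 154, 114), (21, 154, 111), (21, 154, 109), (21, 155, 105), (19, 93, 214), (19, 85, 235), (19, 84, 234), (19, 84, 234), (19, 83, 234)]
```

Run:
```python
from h import *
np.set_printoptions(precision=4,suppress=True)
f=np.load('w13.npy',allow_pickle=True).item()
print(cast(f,[(290,217.8),(339,217.8)],.1438),proj(f,[[.538,-.115,.068]]))
f=np.load('w11.npy',allow_pickle=True).item();print(cast(f,[(315,211.9)],.139))
im=np.load('w13.npy',allow_pickle=True).item()['image'][150:330,220:420]
cv2.imwrite('pics/w13c.png',cv2.resize(im,None,fx=3,fy=3,interpolation=cv2.INTER_CUBIC)[:,:,::-1])
```

```text
[[ 0.5478 -0.1003  0.1438]
 [ 0.5479 -0.1299  0.1438]] [[314.6809 199.8286]]
[[ 0.5513 -0.1888  0.139 ]]
```

View pics/w13c.png

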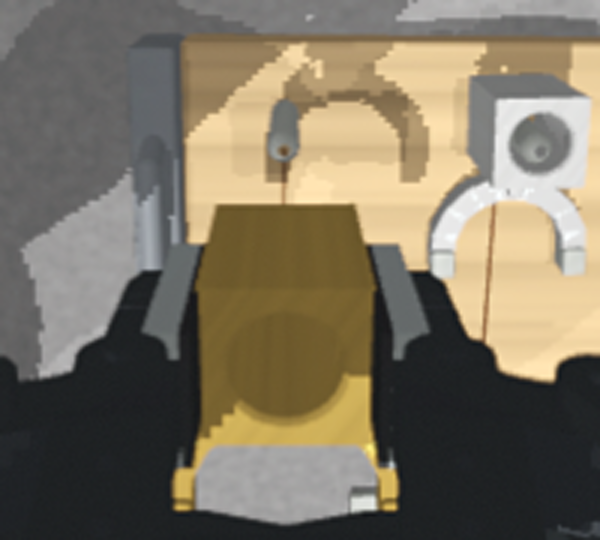

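Bronze is level, with its bore ellipse at crop (286,365) and the post tip at (283,150). The bore works out at x≈0.534 against 0.538 for the post, so I shift +4 mm and lower. Alloy on the right is seated and straight.

jog_arm(motion=[[0.2, 0.016, 0, -0.1, 0, 0, 0], [0.2, 0.016, 0, -0.2, 0, 0, 0], [0.2, 0.016, 0, -0.25, 0, 0, 0], [0.2, 0.016, 0, -0.3, 0, 0, 0], [0.2, 0.016, 0, -0.34, 0, 0, 0], [0.2, 0.016, 0, -0.38, 0, 0, 0], [0.2, 0.016, 0, -0.42, 0, 0, 0], [0.2, 0.016, 0, -0.46, 0, 0, 0], [0.2, 0.016, 0, -0.485, 0, 0, 0], [0.2, 0.016, 0, -0.485, 0, 0, 0], [0.2, 0.016, 0, -0.485, 0, 0, 0]])

```text
clock: 37.87
tcp_pos: [0.5412, -0.1154, 0.0383]
orientation: [[1.0, 0.001, -0.002], [0.001, -1.0, 0.002], [-0.002, -0.002, -1.0]]
ft_force: [0.6, -0.3, -2.5]
opening: 0.315
grasp_force: 59.7
```

jog_arm(motion=[[0.2, 0, 0, -0.007, 0, 0, 0], [0.2, 0, 0, -0.007, 0, 0, 0], [0.35, 0, 0, -0.007, 0, 0, 0], [0.48, 0, 0, -0.007, 0, 0, 0], [0.48, 0, 0, -0.007, 0, 0, 0], [0.48, 0, 0, -0.007, 0, 0, 0], [0.48, 0, 0, 0.1, 0, 0, 0], [0.48, 0, 0, 0.25, 0, 0, 0], [0.48, 0, 0, 0.4, 0, 0, 0], [0.48, 0, 0, 0.56, 0, 0, 0], [0.48, 0, 0, 0.72, 0, 0, 0], [0.48, 0, 0, 0.72, 0, 0, 0]])

```text
clock: 38.87
tcp_pos: [0.545, -0.1178, 0.2258]
orientation: [[1.0, 0.0, 0.009], [0.0, -1.0, 0.0], [0.009, -0.0, -1.0]]
ft_force: [2.1, -1.8, -0.0]
opening: 0.48
grasp_force: 0.0
```

jog_arm(motion=[[0.48, 0, -0.15, 0.1, 0, 0, 0], [0.48, 0, -0.3, 0.2, 0, 0, 0], [0.48, 0, -0.45, 0.2, 0, 0, 0], [0.48, 0, -0.45, 0.2, 0, 0, 0], [0.48, 0, -0.45, 0.2, 0, 0, 0], [0.48, 0, -0.45, 0.2, 0, 0, 0]])

```text
clock: 39.37
tcp_pos: [0.541, -0.228, 0.2682]
orientation: [[1.0, -0.0, -0.001], [-0.0, -1.0, 0.003], [-0.001, -0.003, -1.0]]
ft_force: [-0.4, 0.7, -0.1]
opening: 0.478
grasp_force: 0.0
```

Run:
```python
from h import *
f=grab('wrist');np.save('w14.npy',f,allow_pickle=True);print(read_state()['tcp_pos'])
cv2.imwrite('pics/w14.png',cv2.resize(f['image'][130:270,180:460],None,fx=2.8,fy=2.8,interpolation=cv2.INTER_CUBIC)[:,:,::-1])
```

```text
[ 0.54135823 -0.22666968  0.26787248]
```

View pics/w14.png

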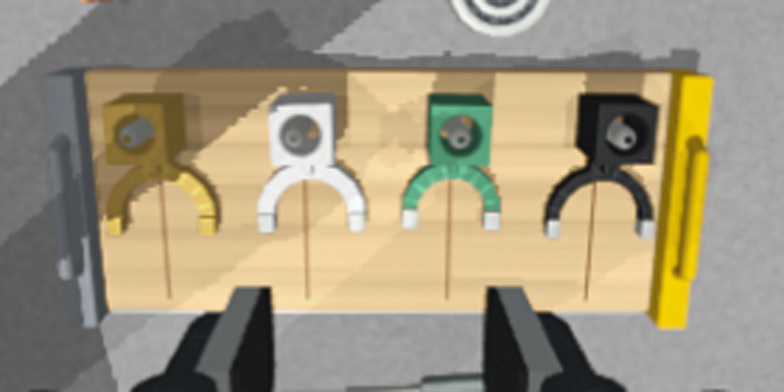

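All four forks are on their posts, lying flat. From the yellow end they run black, green, alloy, bronze. Each jaw tip pair is level and straddles its line: (552,228)/(647,228), (410,219)/(491,220), (267,222)/(357,222), (117,225)/(208,224).

```bash
python3 -c "
from workcell import sign_off
print(sign_off())"
```

```text
the job is handed in; nothing more can be done
None
```

All four forks are on the build-rack posts in order from the yellow end (black, green, alloy, bronze), lying flat with jaws along their lines to the front edge, and released; I handed the job in at about 39 s, and no result was returned.

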